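# Pack the green tins into the presentation box

### The arm

A 6-joint arm with a two-finger parallel gripper is mounted at the origin on the work surface. World frame = base frame: x ahead of the robot, y to its left, z up, the work surface at z = 0. Lengths are in m, angles in rad, forces in N, time in s.
With the tool pointing down it reaches from about 0.275 to 0.875 m from the base axis. Payload 12.5 kg.
Tool frame: the origin (TCP) lies on the centre line of the jaws, within the pads' length; the fingertips stand 14 mm ahead of it and the grasp point (between the pads) lies 5 mm behind it; z points along the fingers, y is the line along which they close (so a half turn about z gives the same grasp; the last joint's range is limited). The gripper opens to 85 mm and grips with 20 to 120 N. Pads are 22 mm wide; open, the fingers measure 114 mm over their backs; the gripper's body (76 mm by 85 mm) begins 54 mm behind the grasp point. The pads swing forward as they close: fully open they stand 13 mm farther back than shut.
Start: joints at [1.076, 0.351, 1.652, -0, 1.139, -0.085], TCP at [0.219, 0.504, 0.245] pointing down, gripper open.
Joint ranges: [-2.75, 2.75], [-0.79, 2.1], [0.01, 2.65], [-1.57, 4.71], [0.07, 3.14], [-2.87, 2.87]. Speed limits (rad/s): [2.22, 2.22, 2.79, 3.14, 3.14, 3.14].

### API

Orientations are given as [roll, pitch, yaw] about the fixed x, y, z axes, in that order (R = Rz(yaw) Ry(pitch) Rx(roll)).
In Python, from plant import ctrl gives the robot as it stands.
- The arm moves only by the tool play_rows, never from a script. Its argument "commands" is one flat list of numbers, 7 for each row, row after row: the shift along the tool's x, y, z scaled (see below), then the turn, a rotation vector about the tool's x, y, z scaled (see below), then the opening, from 0 (shut) to 1 (fully open). In form: [dx, dy, dz, wx, wy, wz, grip, dx, dy, dz, wx, wy, wz, grip, ...]. A call has 1 to 20 rows; each row shifts and turns the commanded pose from where the row before left it, along the tool's axes as they then stand; what a row does not reach is not made up. The controller multiplies each number of a shift by 0.6 m and each number of a turn by pi rad. A row lasts 1/12 s, in which the tool goes at most 41.7 mm and 7.16 degrees, less where a joint would pass 70% of its speed; a pose out of reach is approached as far as the arm can. A call with a number of a shift or a turn outside -1 to 1 is refused whole. A call with a gripper value outside its range is refused whole. The fingers move at their own pace and stop on an object; the grip force is fixed at half the most. Time passes only in rows, so rows that do not move let the fingers close. It gives the time, the measured TCP pose, the force, the opening and the grip force at its end, in the units of the state.
- ctrl.sense(): the state, without advancing time (a new reading comes with each control period).
- ctrl.snapshot(name): name is "scene" or "top"; returns a dict with "color" (480x640x3 uint8, blue, green, red), "fx", "fy", "cx", "cy" (pixels), "origin" and "attitude" of the camera in the world. Camera axes: x right, y down, z forward; pixel columns grow to the right and rows downward; lengths in m; the calibration is good to about 2 mm. A picture is of the moment at which its call begins. There is no depth.
- ctrl.hand_in(): hands the job in; it is judged then, once.
The state is a dict: "clock": time; "q": joint angles; "joint_vel": joint speeds; "joint_efforts": joint torques, N m; "tool_pos": TCP position; "ee_rot": TCP orientation; "wrist_force": force on the tool from outside, world axes, zero at the start; "torque": the same for the moment, N m; "finger_gap": finger opening in m; "finger_force": force on a finger pad.
Only numpy, scipy, OpenCV 4.12 (cv2) and the standard library are available. Lean on these libraries where they do the work, as an engineer would, in place of code of your own. Each camera call takes 0.05 s, during which the arm holds its last target. There are 200 camera calls.

### The job

First take the biscuit stamp out of the wooden order box and stand it upright, wholly on the round cork mat. Then pick every green tin, the long one and however many square ones there are, out of the crate and pack them side by side in the box, each upright and flat on the box's floor, and only when all are in push the lid fully shut. Leave the white tins standing in the crate, do not disturb the jam jar and the spice can on the counter, and see that the stamp is still on its mat at the end.

Things in the scene. Friction and masses are not known exactly. Their poses are not given: they have to be found in the camera images.
- crate: Blue open plastic stock crate fixed on the counter at the robot's left, outside 240 x 240 x 45 mm, walls and floor 7 mm. Origin: centre of the underside.
- order_box: Pale wooden box fixed at the robot's right: outside 150 (x) x 212 (y) x 76 mm high, walls and floor 6 mm (inside 138 x 200 x 70 deep). Two rows of three square tins just fit; the long tin takes the room of two. Origin: centre of the underside. Lid hinged along the top of its +x wall, the side away from the crate (x points roughly to the robot's right, y away from the robot).
- lid (a joint): Angle of the box's brown wooden lid (150 x 212 x 7 mm, 0.2 kg): 0 shut flat on the rim, grows as it opens, 2.4 its stop, starts wide open leaning outward at 2.2 to 2.4. A stiff hinge (friction 0.22 N m): it stays where it is left and must be pushed all the way.
- lid_hinge (a point): Middle of the lid's hinge line, at the top outer edge of the box's +x wall, 76 mm above the counter; the hinge runs along the box's y.
- lid_edge (a point): Middle of the lid's free edge, 150 mm from the hinge.
- stamp: Round biscuit stamp: red disc 48 mm across and 22 mm thick with an upright wooden handle 18 mm across, from 22 to 60 mm above its underside, 0.15 kg. Starts upright on the floor inside the order box. Origin: centre of the underside.
- mat: Round cork mat fixed on the counter between crate and box, 100 mm across, 4 mm thick. Origin: centre of the underside.
- long_tin: Green long tin with an aluminium band and a brass bar grip in its middle, body 126 (x) x 62 (y) x 44 mm, about 0.3 kg, standing in the crate; always present. Origin: centre of the underside; z up. Its upright bar grip is 34 mm long along the tin's x, 12 mm thick along its y, 43 to 64 mm above the underside: pinch across y from above, fingertips just above the 44 mm shoulder.
- tin_1: Green square tin with an aluminium band and a brass bar grip, body 62 x 62 x 44 mm, about 0.18 kg, standing in the crate; may be absent. Origin: centre of the underside; z up. Its upright bar grip is 34 mm long along the tin's x, 12 mm thick along its y, 43 to 64 mm above the underside: pinch across y from above, fingertips just above the 44 mm shoulder.
- tin_2: Green square tin with an aluminium band and a brass bar grip, body 62 x 62 x 44 mm, about 0.18 kg, standing in the crate; may be absent. Origin: centre of the underside; z up. Its upright bar grip is 34 mm long along the tin's x, 12 mm thick along its y, 43 to 64 mm above the underside: pinch across y from above, fingertips just above the 44 mm shoulder.
- tin_3: Green square tin with an aluminium band and a brass bar grip, body 62 x 62 x 44 mm, about 0.18 kg, standing in the crate; may be absent. Origin: centre of the underside; z up. Its upright bar grip is 34 mm long along the tin's x, 12 mm thick along its y, 43 to 64 mm above the underside: pinch across y from above, fingertips just above the 44 mm shoulder.
- tin_4: Green square tin with an aluminium band and a brass bar grip, body 62 x 62 x 44 mm, about 0.18 kg, standing in the crate; may be absent. Origin: centre of the underside; z up. Its upright bar grip is 34 mm long along the tin's x, 12 mm thick along its y, 43 to 64 mm above the underside: pinch across y from above, fingertips just above the 44 mm shoulder.
- white_1: White square tin with a dark bar grip, same sizes as the green ones, standing in the crate: other stock, not to be packed. Origin: centre of the underside.
- white_2: White square tin with a dark bar grip, same sizes as the green ones, standing in the crate: other stock, not to be packed. Origin: centre of the underside.
- jam_jar: Bystander on the counter, outside the work area: amber jam jar 66 mm across, 90 mm high. Origin: centre of the underside.
- spice_can: Bystander on the counter, outside the work area: green spice can 60 mm across, 85 mm high. Origin: centre of the underside.
Mind the look-alikes: they are no part of the job. Leave any purple look-alike of the tin_1 alone.

How it is judged:
By the outcome, as a careful person would: the job done as asked, in the order asked, and still so for the second after the job is handed in, with the robot touching nothing.
Of tin_1, tin_2, tin_3, tin_4 only 2 to 4 are there at a start; the rules pass over those that are not, and their reading is None.
At some moment in a run one of stamp may be knocked a few centimetres aside while the robot is not near it.
Once in a run the grip may slacken for a moment while it holds something.
It also fails if it takes over 210 s, if anything falls off the work surface, if the arm or the gripper's body presses on something with over 40 N, if the wrist force passes 120 N, or if a joint passes its speed limit or range.

## Working session

There is one attempt and no reset: what is moved stays moved. The work goes in short steps, Python scripts to look and compute and a tool call to move; the robot and the scene stay as the last step left them, time stands still between calls to the robot, and variables do not carry over. Pictures are saved under pics/ and viewed, at most 14 in all, crops included, and the job is handed in when it is done.

Besides the shell and the picture viewer there is one more tool, called as name(argument=value, ...) on one line, values as JSON. play_rows: Moves the arm, as the interface text tells. Its arguments: {"type":"object","properties":{"commands":{"type":"array","items":{"type":"number"}}},"required":["commands"]}

```bash
ls; mkdir -p pics; python3 - <<'E'
from plant import ctrl
import cv2
for n in("scene","top"):
    s=ctrl.snapshot(n);cv2.imwrite(f"pics/{n}0.png",s["color"]);print({k:v for k,v in s.items() if k!="color"})
print(ctrl.sense())
E
```

```text
pics
{'fx': 583.5750377985044, 'fy': 583.5750377985044, 'cx': 322.65680765280933, 'cy': 246.39759817640646, 'origin': array([ 1.16630028, -0.40992039,  0.8439668 ]), 'attitude': array([-2.36790494,  0.00763559,  0.92277478])}
{'fx': 609.9267506710798, 'fy': 609.9267506710798, 'cx': 321.51692615808776, 'cy': 239.97648468867885, 'origin': array([0.4086686 , 0.04198514, 1.29716708]), 'attitude': array([-3.0212828 , -0.01069844, -1.57659428])}
{'clock': 0.1, 'q': array([ 1.07640562e+00,  3.51196938e-01,  1.65234837e+00,  1.18577190e-05,
        1.13910840e+00, -8.46041490e-02]), 'joint_vel': array([ 0.0006186 , -0.00124585, -0.00133627,  0.00143436,  0.00056816,
        0.00041255]), 'joint_efforts': array([ 3.81600712e-04, -5.06822491e+01, -2.91878933e+01, -6.65645484e-05,
        2.61655405e-03,  2.93216374e-05]), 'tool_pos': array([0.21897019, 0.50422609, 0.24480872]), 'ee_rot': array([-3.14053630e+00, -1.00388659e-04,  2.73180107e+00]), 'wrist_force': array([-0.17420132,  0.15680117,  0.45179265]), 'torque': array([ 0.00625197, -0.02861977,  0.01157168]), 'finger_force': 0.0, 'finger_gap': 0.08549720589419584}
```

View pics/top0.png

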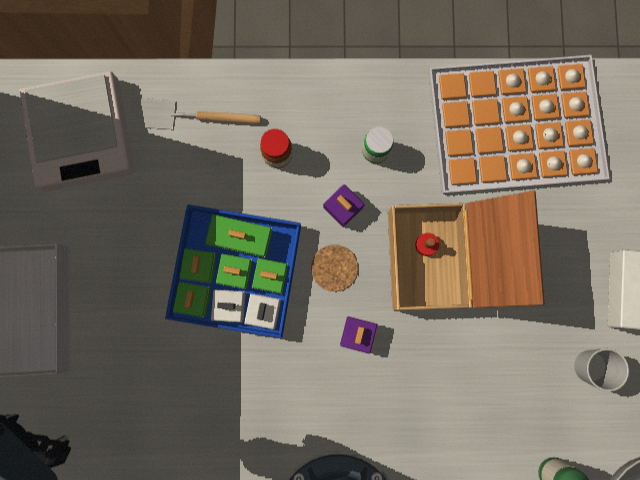

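View pics/scene0.png

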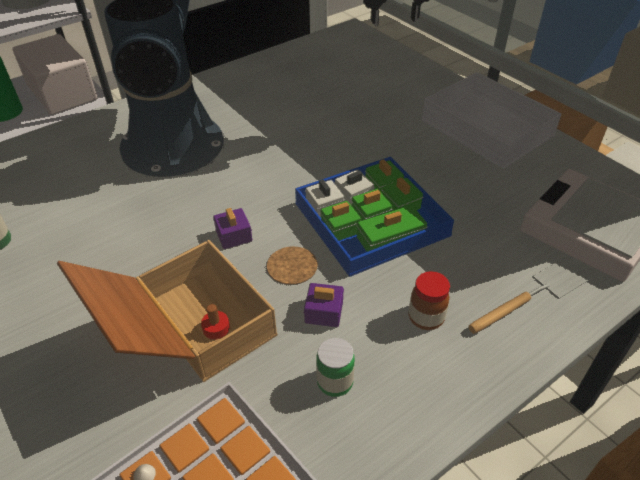

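Candidates in top view: 
- Green, to be packed: long tin (238,235) and square tins (233,271), (268,276), (199,265), (190,300), the last two in shadow.
- Not to be packed: white tins (228,306) and (262,311), purple look-alikes (343,205) and (358,335), the green spice can (378,143).
- Stamp: red disc in the box at (428,245). The red jar lid at (276,145) is not it.

Next is a close crop to check the choice.

```bash
cat > h.py <<'E'
import numpy as np, cv2
from scipy.spatial.transform import Rotation as R
from plant import ctrl
def cam(n): 
    s=ctrl.snapshot(n); s["R"]=R.from_euler("xyz",s["attitude"]).as_matrix(); return s
def p2w(s,u,v,z):
    d=s["R"]@np.array([(u-s["cx"])/s["fx"],(v-s["cy"])/s["fy"],1.]); o=s["origin"]
    return o+d*(z-o[2])/d[2]
def w2p(s,P):
    c=(np.asarray(P,float)-s["origin"])@s["R"]; return np.stack([s["cx"]+s["fx"]*c[...,0]/c[...,2],s["cy"]+s["fy"]*c[...,1]/c[...,2]],-1)
def blobs(im,lo,hi,amin,roi):
    x0,y0,x1,y1=roi; h=cv2.cvtColor(im,cv2.COLOR_BGR2HSV); m=np.zeros(im.shape[:2],np.uint8)
    m[y0:y1,x0:x1]=cv2.inRange(h,lo,hi)[y0:y1,x0:x1]
    cs,_=cv2.findContours(m,cv2.RETR_EXTERNAL,cv2.CHAIN_APPROX_NONE)
    return [cv2.minAreaRect(c) for c in cs if cv2.contourArea(c)>amin]
E
python3 - <<'E'
from h import *
im=cv2.imread("pics/top0.png"); s=cam("top")
a=cv2.resize(im[195:345,160:310],None,fx=2.66,fy=2.66,interpolation=cv2.INTER_CUBIC)
b=cv2.resize(im[185:335,380:530],None,fx=2.66,fy=2.66,interpolation=cv2.INTER_CUBIC)
cv2.imwrite("pics/c1.png",np.hstack([a,b]))
hs=cv2.cvtColor(im,cv2.COLOR_BGR2HSV)
for u,v in[(237,234),(196,264),(188,299),(215,240),(185,290)]:print(u,v,hs[v,u])
for nm,lo,hi,am,roi,z in[("bar",(8,100,50),(25,255,255),25,(160,195,305,340),.068),("green",(40,80,40),(75,255,255),200,(160,195,305,340),.051),("white",(0,0,150),(180,60,255),200,(160,195,305,340),.051),("blue",(100,120,40),(125,255,255),500,(150,190,310,350),.045),("mat",(5,60,60),(20,200,255),300,(305,240,362,295),.004),("red",(0,150,80),(6,255,255),20,(400,210,465,280),.028)]:
    for c,wh,an in blobs(im,lo,hi,am,roi):
        P=[p2w(s,*q,z)[:2] for q in cv2.boxPoints((c,wh,an))]; e=[P[1]-P[0],P[2]-P[1]]; L=[np.hypot(*x) for x in e]; k=int(L[1]>L[0])
        print(nm,np.round(c,1),"xy",np.mean(P,0).round(4),"L",np.round(L,3),"yaw",round(np.degrees(np.arctan2(e[k][1],e[k][0]))%180,1))
E
```

```text
237 234 [ 17 159 194]
196 264 [ 15 154  91]
188 299 [ 16 161  92]
215 240 [ 53 156  72]
185 290 [ 54 152  72]
bar [188.7 298.8] xy [0.4397 0.2945] L [0.032 0.015] yaw 169.8
bar [268.5 274.8] xy [0.4871 0.1351] L [0.012 0.034] yaw 77.2
bar [232.  270.2] xy [0.4967 0.2088] L [0.012 0.034] yaw 79.4
bar [195.1 264.2] xy [0.5092 0.2832] L [0.033 0.014] yaw 171.7
bar [237.1 233.9] xy [0.5703 0.1992] L [0.012 0.035] yaw 78.4
green [191.5 299.3] xy [0.4393 0.2923] L [0.061 0.069] yaw 79.4
green [269.4 275.4] xy [0.487  0.1346] L [0.063 0.064] yaw 78.4
green [233.8 271.1] xy [0.4962 0.2073] L [0.063 0.066] yaw 78.4
green [197.7 265.3] xy [0.5083 0.281 ] L [0.062 0.069] yaw 81.6
green [238.6 235.5] xy [0.5694 0.1982] L [0.064 0.129] yaw 76.8
white [261.2 310.6] xy [0.4156 0.1509] L [0.061 0.06 ] yaw 169.5
white [227.5 305.3] xy [0.4267 0.2192] L [0.061 0.054] yaw 177.7
white [273.5 210. ] xy [0.6223 0.1267] L [0.126 0.063] yaw 89.8
blue [233.  270.5] xy [0.4991 0.2097] L [0.239 0.246] yaw 80.0
mat [334.  267.5] xy [0.5061 0.001 ] L [0.098 0.1  ] yaw 179.3
red [427. 244.] xy [ 0.5526 -0.1938] L [0.046 0.046] yaw 178.4
```

View pics/c1.png

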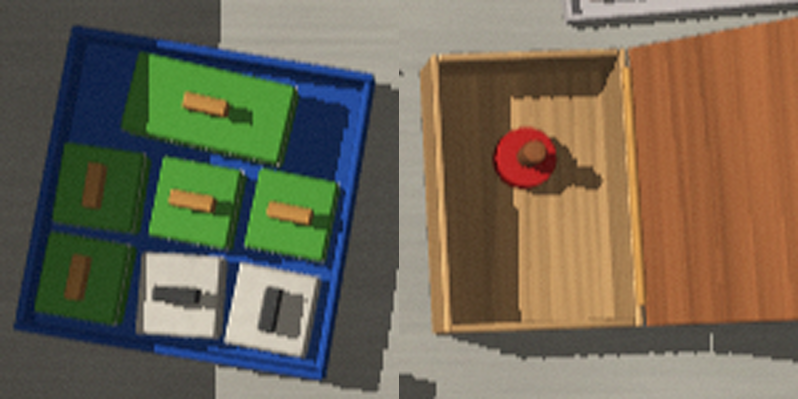

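Crop: 5 green tins (long tin plus four squares), 2 white tins in the bottom row of the crate and the stamp in the box, so all four square tins are present. Next I fit the box pose.

```bash
cat >> h.py <<'E'
def go(x,y,z,yaw_deg):
    """print deltas in tool frame (scaled) from the present pose: lift/turn/lateral"""
    s=ctrl.sense(); p=s["tool_pos"]; M=R.from_euler("xyz",s["ee_rot"])
    d=np.array([x,y,z])-p; yaw=np.degrees(s["ee_rot"][2]); dy=(yaw_deg-yaw+90)%180-90
    N=R.from_euler("z",dy,degrees=True)*M
    print("pose",p.round(4),"yaw",round(yaw,1),"rpy",s["ee_rot"].round(3),"F",s["wrist_force"].round(1),"gap",round(s["finger_gap"],4),"t",round(s["clock"],1))
    print(" turn wz total %.4f (%d rows)"%(-dy/180,int(abs(dy)/6.9)+1), "| xy in old frame",(M.inv().apply([d[0],d[1],0])/.6).round(4),"| in new frame",(N.inv().apply([d[0],d[1],0])/.6).round(4),"rows",int(np.hypot(*d[:2])/.038)+1,"| tool dz %.4f"%(-d[2]/.6))
E
python3 - <<'E'
from h import *
from scipy.optimize import minimize
S=[cam("top"),cam("scene")]
D=[cv2.distanceTransform(255-cv2.Canny(cv2.GaussianBlur(s["color"],(3,3),0),30,80),cv2.DIST_L2,5) for s in S]
def lines(b):
    x,y,a=b; Rm=np.array([[np.cos(a),-np.sin(a)],[np.sin(a),np.cos(a)]])
    out=[]
    for hx,hy,z in((.075,.106,.076),(.069,.1,.076),(.075,.106,0.)):
        c=np.array([[-hx,-hy],[hx,-hy],[hx,hy],[-hx,hy]])
        for i in range(4):
            if z==0 and i!=3: continue
            if i==1 : continue
            t=np.linspace(.05,.95,40)[:,None]; q=(c[i]*(1-t)+c[(i+1)%4]*t)@Rm.T+[x,y]
            out.append(np.c_[q,np.full(40,z)])
    return np.vstack(out)
def cost(b,cap=4):
    L=lines(b);t=0
    for s,d in zip(S,D):
        uv=w2p(s,L).astype(np.float32); t+=np.minimum(cv2.remap(d,uv[None,:,0],uv[None,:,1],1)[0],cap).mean()
    return t
best=min((minimize(cost,[x,y,np.radians(a)],method="Nelder-Mead",options=dict(initial_simplex=[[x,y,np.radians(a)],[x+.01,y,np.radians(a)],[x,y+.01,np.radians(a)],[x,y,np.radians(a+3)]])) for x in(.51,.525,.54) for y in(-.2,-.215,-.23) for a in(-91,-88,-85)),key=lambda r:r.fun)
print(best.x,np.degrees(best.x[2]),best.fun)
for i,s in enumerate(S):
    im=cv2.resize(s["color"],None,fx=3,fy=3)
    for q in w2p(s,lines(best.x)): cv2.circle(im,tuple(int(v) for v in q*3+1),1,(255,0,255),-1)
    S[i]=im
cv2.imwrite("pics/box.png",np.hstack([S[0][540:990,1110:1510],S[1][700:1150,350:750]]))
go(.5526,-.1938,.2,90)
E
```

```text
[ 0.52450875 -0.19204724 -1.54449847] -88.49324365501785 2.2373154163360596
pose [0.219  0.5043 0.245 ] yaw 156.5 rpy [-3.141 -0.     2.732] F [ 0.2 -0.   0.4] gap 0.0853 t 0.2
 turn wz total 0.3696 (10 rows) | xy in old frame [-9.735e-01 -8.457e-01  4.000e-04] | in new frame [-1.1636e+00  5.5590e-01 -4.0000e-04] rows 21 | tool dz 0.0751
```

View pics/box.png

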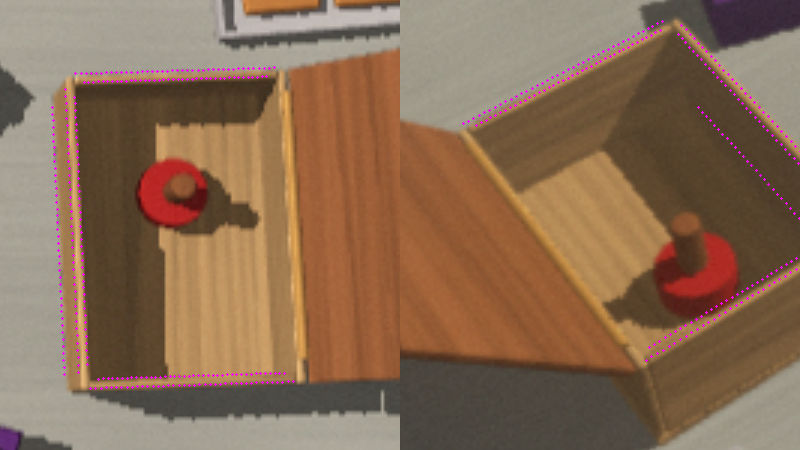

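Box overlay: the fit landed a few mm off. I'll refit with rim corners read from the crop. Left panel: TL (66,75), TR (283,68), BR (303,383), BL (82,390). Right panel: (676,20), (465,130), (640,368).

```bash
python3 - <<'E'
from h import *
from scipy.optimize import least_squares
S=[cam("top"),cam("scene")]
c={'TL':(-.075,.106),'TR':(.075,.106),'BR':(.075,-.106),'BL':(-.075,-.106)}
top={'TL':(66,75),'TR':(285,68),'BR':(303,383),'BL':(82,390)}
sc={'BL':(276,20),'BR':(65,130),'TR':(240,368)}
ob=[(0,k,((v[0]+1110)/3-.33,(v[1]+540)/3-.33)) for k,v in top.items()]+[(1,k,((v[0]+350)/3-.33,(v[1]+700)/3-.33)) for k,v in sc.items()]
def f(b):
    a=b[2];Rm=np.array([[np.cos(a),-np.sin(a)],[np.sin(a),np.cos(a)]]);r=[]
    for i,k,p in ob: q=Rm@c[k]+b[:2]; r+=list(w2p(S[i],[q[0],q[1],.076])-p)
    return np.array(r)
r=least_squares(f,[.52,-.2,-1.5]);print(r.x,np.degrees(r.x[2]));print(r.fun.reshape(-1,2).round(1))
rx=r.x
Rm=R.from_euler("z",rx[2]).as_matrix()[:2,:2]
for nm,l in dict(long=(0,.0667),L1=(-.0345,0),R1=(.0345,0),L2=(-.0345,-.0667),R2=(.0345,-.0667),hinge=(.075,0)).items(): print(nm,(Rm@l+rx[:2]).round(4))
# stamp: from handle/ disc in both views
for i,s in enumerate(S):
    roi=[(400,210,465,280),(190,300,240,350)][i]
    for q,wh,an in blobs(s["color"],(0,150,60),(6,255,255),20,roi): print("red",i,np.round(q,1),np.round(wh,1),p2w(s,*q,.022).round(4))
E
```

```text
[ 0.52543367 -0.19040231 -1.54509424] -88.52737911148378
[[-1.2 -0.8]
 [-0.7 -0.6]
 [-0.4 -1. ]
 [-1.7 -0.9]
 [ 0.1 -1.4]
 [-3.4 -0.2]
 [-1.  -0.1]]
long [ 0.5921 -0.1887]
L1 [ 0.5245 -0.1559]
R1 [ 0.5263 -0.2249]
L2 [ 0.4579 -0.1576]
R2 [ 0.4596 -0.2266]
hinge [ 0.5274 -0.2654]
red 0 [426.5 244. ] [22. 23.] [ 0.5532 -0.1938  0.022 ]
red 1 [215.6 324.9] [25.7 27.4] [ 0.561  -0.1937  0.022 ]
```

play_rows(commands=[-0.0487,-0.0423,0,0,0,0,0.6,-0.0487,-0.0423,0,0,0,0,0.6,-0.0487,-0.0423,0,0,0,0,0.6,-0.0487,-0.0423,0,0,0,0,0.6,-0.0487,-0.0423,0,0,0,0,0.6,-0.0487,-0.0423,0,0,0,0,0.6,-0.0487,-0.0423,0,0,0,0,0.6,-0.0487,-0.0423,0,0,0,0,0.6,-0.0487,-0.0423,0,0,0,0,0.6,-0.0487,-0.0423,0,0,0,0,0.6,-0.0487,-0.0423,0,0,0,0,0.6,-0.0487,-0.0423,0,0,0,0,0.6,-0.0487,-0.0423,0,0,0,0,0.6,-0.0487,-0.0423,0,0,0,0,0.6,-0.0487,-0.0423,0,0,0,0,0.6,-0.0487,-0.0423,0,0,0,0,0.6,-0.0487,-0.0423,0,0,0,0,0.6,-0.0487,-0.0423,0,0,0,0,0.6,-0.0487,-0.0423,0,0,0,0,0.6,-0.0487,-0.0423,0,0,0,0,0.6])

```text
clock: 2.02
tool_pos: [0.5533, -0.1959, 0.2453]
ee_rot: [3.142, 0.0, 2.732]
wrist_force: [1.2, 0.2, 0.4]
finger_gap: 0.0513
finger_force: 0.0
```

play_rows(commands=[0.0013,0.003,0.033,0,0,0,0.5,0,0,0.033,0,0,0,0.5,0,0,0.033,0,0,0,0.5,0,0,0.033,0,0,0,0.5,0,0,0.033,0,0,0,0.5,0,0,0.033,0,0,0,0.5,0,0,0.033,0,0,0,0.5,0,0,0.033,0,0,0,0.5,0,0,0.033,0,0,0,0.5,0,0,0.033,0,0,0,0.5,0,0,0,0,0,0,0.5,0,0,0,0,0,0,0,0,0,0,0,0,0,0,0,0,0,0,0,0,0,0,0,0,0,0,0,0,0,0,0,0,0,0,0,0,0,0,0,0,0,0])

```text
clock: 3.43
tool_pos: [0.5535, -0.1923, 0.0484]
ee_rot: [-3.142, 0.002, 2.732]
wrist_force: [-1.5, -0.2, 6.2]
finger_gap: 0.0164
finger_force: 59.4
```

play_rows(commands=[0,0,-0.03,0,0,0,0,0,0,-0.03,0,0,0,0,0,0,-0.03,0,0,0,0,0,0,-0.03,0,0,0,0,0,0,-0.03,0,0,0,0,0,0,-0.03,0,0,0,0,0,0,-0.03,0,0,0,0,0,0,0,0,0,0,0,0,0,0,0,0,0,0])

```text
clock: 4.18
tool_pos: [0.553, -0.1921, 0.1738]
ee_rot: [3.142, 0.002, 2.732]
wrist_force: [0.7, -0.6, -2.3]
finger_gap: 0.0162
finger_force: 58.6
```

```bash
python3 - <<'E'
from h import *
go(.506,.001,.046,156.5)
p=ctrl.sense()["tool_pos"]
S=[cam("top"),cam("scene")]; o=[]
for i,s in enumerate(S):
    q=w2p(s,p-[0,0,.03])
    q0=q.astype(int); im=s["color"].copy(); cv2.circle(im,tuple(q0),1,(255,255,0),-1)
    o.append(cv2.resize(im[q0[1]-50:q0[1]+50,q0[0]-50:q0[0]+50],None,fx=4,fy=4,interpolation=cv2.INTER_NEAREST))
    for c,wh,an in blobs(s["color"],(0,150,60),(6,255,255),10,(q0[0]-30,q0[1]-30,q0[0]+30,q0[1]+30)): print("red",i,np.round(c,1),np.round(wh,1),"disc ctr expect",w2p(s,p-[0,0,.029]).round(1))
cv2.imwrite("pics/held.png",np.hstack(o))
E
```

```text
pose [ 0.553  -0.1921  0.1738] yaw 156.5 rpy [3.142e+00 2.000e-03 2.732e+00] F [ 0.7 -0.6 -2.3] gap 0.0162 t 4.2
 turn wz total 0.0001 (1 rows) | xy in old frame [ 0.2001  0.2639 -0.0003] | in new frame [ 0.2002  0.2638 -0.0003] rows 6 | tool dz 0.2129
red 1 [205.8 280.5] [22.8 30.5] disc ctr expect [203.3 275. ]
```

View pics/held.png

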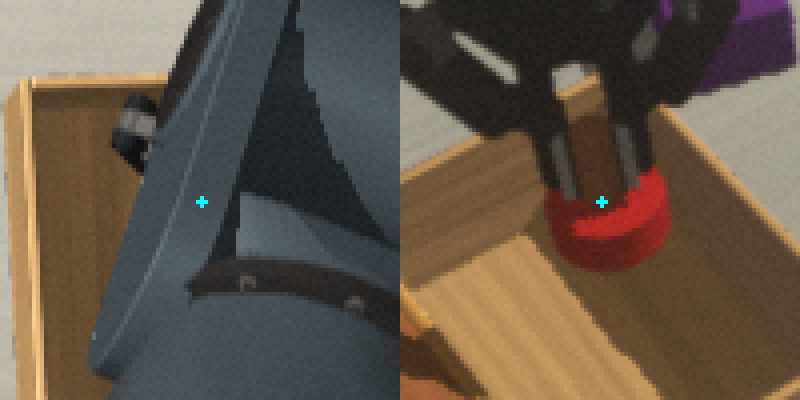

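play_rows(commands=[0.025,0.033,0,0,0,0,0,0.025,0.033,0,0,0,0,0,0.025,0.033,0,0,0,0,0,0.025,0.033,0,0,0,0,0,0.025,0.033,0,0,0,0,0,0.025,0.033,0,0,0,0,0,0.025,0.033,0,0,0,0,0,0.025,0.033,0,0,0,0,0,0,0,0,0,0,0,0,0,0,0,0,0,0,0,0,0,0.05,0,0,0,0,0,0,0.05,0,0,0,0,0,0,0.04,0,0,0,0,0,0,0.04,0,0,0,0,0,0,0.015,0,0,0,0,0,0,0.01,0,0,0,0,0,0,0,0,0,0,0,0,0,0,0,0,0,0])

```text
clock: 5.78
tool_pos: [0.5065, 0.0008, 0.051]
ee_rot: [3.141, 0.001, 2.731]
wrist_force: [-0.8, -0.9, -1.4]
finger_gap: 0.0163
finger_force: 58.8
```

```bash
python3 - <<'E'
from h import *
go(.506,.001,.047,156.5)
E
```

```text
pose [0.5065 0.0008 0.051 ] yaw 156.5 rpy [3.141e+00 1.000e-03 2.731e+00] F [-0.8 -0.9 -1.4] gap 0.0163 t 5.8
 turn wz total 0.0000 (1 rows) | xy in old frame [ 0.0009  0.     -0.    ] | in new frame [ 0.0009  0.     -0.    ] rows 1 | tool dz 0.0066
```

play_rows(commands=[0,0,0.0035,0,0,0,0,0,0,0.003,0,0,0,0,0,0,0,0,0,0,0,0,0,0,0,0,0,0.5,0,0,0,0,0,0,0.5,0,0,0,0,0,0,0.5,0,0,0,0,0,0,0.5,0,0,0,0,0,0,0.5,0,0,-0.01,0,0,0,0.5,0,0,-0.02,0,0,0,0.5,0,0,-0.03,0,0,0,0.5,0,0,-0.04,0,0,0,0.5,0,0,-0.05,0,0,0,0.5,0,0,-0.05,0,0,0,0.5,0,0,-0.05,0,0,0,0.5])

```text
clock: 7.03
tool_pos: [0.5056, 0.0011, 0.1983]
ee_rot: [3.142, 0.0, 2.732]
wrist_force: [-0.5, -0.5, 0.3]
finger_gap: 0.0425
finger_force: 0.0
```

```bash
python3 - <<'E'
from h import *
go(.5703,.1992,.1,78.5)
s=cam("scene")
q=w2p(s,[.506,.001,.02]).astype(int);print(q)
for c,wh,an in blobs(s["color"],(0,150,60),(6,255,255),10,(q[0]-40,q[1]-40,q[0]+40,q[1]+40)): print("red",np.round(c,1),np.round(wh,1),p2w(s,*c,.015).round(4))
E
```

```text
pose [0.5056 0.0011 0.1983] yaw 156.5 rpy [3.142 0.    2.732] F [-0.5 -0.5  0.3] gap 0.0425 t 7.0
 turn wz total 0.4334 (12 rows) | xy in old frame [0.0326 0.3457 0.    ] | in new frame [ 0.345   0.0399 -0.    ] rows 6 | tool dz 0.1638
[289 257]
red [290.5 260.5] [23. 23.] [0.5093 0.0012 0.015 ]
```

play_rows(commands=[0.0041,0.0432,0,0,0,0,0.35,0.0041,0.0432,0,0,0,0,0.35,0.0041,0.0432,0,0,0,0,0.35,0.0041,0.0432,0,0,0,0,0.35,0.0041,0.0432,0,0,0,0,0.35,0.0041,0.0432,0,0,0,0,0.35,0.0041,0.0432,0,0,0,0,0.35,0.0041,0.0432,0,0,0,0,0.35,0,0,0.013,0,0,0.0361,0.35,0,0,0.013,0,0,0.0361,0.35,0,0,0.013,0,0,0.0361,0.35,0,0,0.013,0,0,0.0361,0.35,0,0,0.013,0,0,0.0361,0.35,0,0,0.013,0,0,0.0361,0.35,0,0,0.013,0,0,0.0361,0.35,0,0,0.013,0,0,0.0361,0.35,0,0,0.013,0,0,0.0361,0.35,0,0,0.013,0,0,0.0361,0.35,0,0,0.013,0,0,0.0361,0.35,0,0,0.013,0,0,0.0361,0.35])

```text
clock: 8.75
tool_pos: [0.5705, 0.1992, 0.1026]
ee_rot: [3.142, -0.0, 1.365]
wrist_force: [-0.3, 0.6, 0.3]
finger_gap: 0.0299
finger_force: 0.0
```

```bash
python3 - <<'E'
from h import *
go(.5703,.1992,.069,78.5)
s=cam("top")
im=s["color"];cv2.imwrite("pics/x.png",im[195:345,160:310])
# refit box using saved first top picture, top only
from scipy.optimize import least_squares
c={'TL':(-.075,.106),'TR':(.075,.106),'BR':(.075,-.106),'BL':(-.075,-.106)}
top={'TL':(66,75),'TR':(285,68),'BR':(303,383),'BL':(82,390)}
ob=[(k,((v[0]+1110)/3-.33,(v[1]+540)/3-.33)) for k,v in top.items()]
def f(b):
    a=b[2];Rm=np.array([[np.cos(a),-np.sin(a)],[np.sin(a),np.cos(a)]]);r=[]
    for k,p in ob: q=Rm@c[k]+b[:2]; r+=list(w2p(s,[q[0],q[1],.076])-p)
    return np.array(r)
r=least_squares(f,[.52,-.2,-1.5]);rx=r.x;print(rx,np.degrees(rx[2]));print(r.fun.reshape(-1,2).round(1))
Rm=R.from_euler("z",rx[2]).as_matrix()[:2,:2]
for nm,l in dict(long=(0,.0667),L1=(-.0345,0),R1=(.0345,0),L2=(-.0345,-.0667),R2=(.0345,-.0667),hinge=(.075,0)).items(): print(nm,(Rm@l+rx[:2]).round(4))
E
```

```text
pose [0.5705 0.1992 0.1026] yaw 78.2 rpy [ 3.142 -0.     1.365] F [-0.3  0.6  0.3] gap 0.0299 t 8.8
 turn wz total -0.0015 (1 rows) | xy in old frame [ 0.     -0.0003 -0.    ] | in new frame [ 0.     -0.0003 -0.    ] rows 1 | tool dz 0.0560
[ 0.52381531 -0.19233934 -1.5440142 ] -88.4654972231654
[[-0.2  0.1]
 [ 0.2  0.2]
 [ 0.7 -0.2]
 [-0.7 -0.1]]
long [ 0.5905 -0.1906]
L1 [ 0.5229 -0.1579]
R1 [ 0.5247 -0.2268]
L2 [ 0.4562 -0.1596]
R2 [ 0.4581 -0.2286]
hinge [ 0.5258 -0.2673]
```

play_rows(commands=[0,0,0.02,0,0,0,0.35,0,0,0.02,0,0,0,0.35,0,0,0.01,0,0,0,0.35,0,0,0.006,0,0,0,0.35,0,0,0,0,0,0,0.35,0,0,0,0,0,0,0,0,0,0,0,0,0,0,0,0,0,0,0,0,0,0,0,0,0,0,0,0,0,0,0,0,0,0,0,0,0,0,0,0,0,0])

```text
clock: 9.72
tool_pos: [0.5708, 0.1992, 0.0696]
ee_rot: [3.141, -0.0, 1.371]
wrist_force: [0.9, 0.5, 1.7]
finger_gap: 0.0105
finger_force: 63.8
```

play_rows(commands=[0,0,-0.01,0,0,0,0,0,0,-0.02,0,0,0,0,0,0,-0.03,0,0,0,0,0,0,-0.04,0,0,0,0,0,0,-0.04,0,0,0,0,0,0,-0.04,0,0,0,0,0,0,-0.02,0,0,0,0,0,0,0,0,0,0,0,0,0,0,0,0,0,0])

```text
clock: 10.47
tool_pos: [0.5702, 0.1991, 0.1891]
ee_rot: [3.142, 0.0, 1.371]
wrist_force: [-0.6, 0.2, -5.4]
finger_gap: 0.0102
finger_force: 63.1
```

```bash
python3 - <<'E'
from h import *
go(.5905,-.1906,.19,91.5)
cv2.imwrite("pics/l1.png",np.hstack([cam("scene")["color"][80:380,250:550],cam("top")["color"][100:400,100:400]]))
E
```

```text
pose [0.5702 0.1991 0.1891] yaw 78.5 rpy [3.142 0.    1.371] F [-0.6  0.2 -5.4] gap 0.0102 t 10.5
 turn wz total -0.0720 (2 rows) | xy in old frame [-0.6298  0.1621  0.    ] | in new frame [-0.6501  0.0168  0.    ] rows 11 | tool dz -0.0016
```

View pics/l1.png

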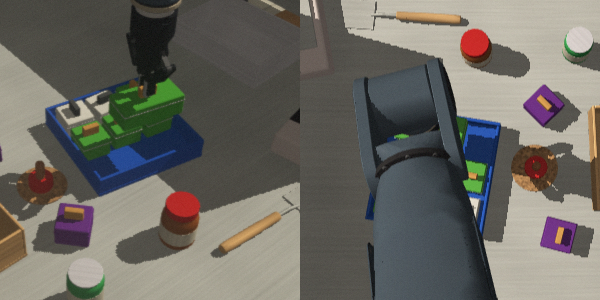

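The long tin is lifted clear and hangs level. The stamp stands on the mat, at (537,168) in the crop.

play_rows(commands=[0,0,0,0,0,-0.024,0,0,0,0,0,0,-0.024,0,0,0,0,0,0,-0.024,0,-0.0433,0.0011,0,0,0,0,0,-0.0433,0.0011,0,0,0,0,0,-0.0433,0.0011,0,0,0,0,0,-0.0433,0.0011,0,0,0,0,0,-0.0433,0.0011,0,0,0,0,0,-0.0433,0.0011,0,0,0,0,0,-0.0433,0.0011,0,0,0,0,0,-0.0433,0.0011,0,0,0,0,0,-0.0433,0.0011,0,0,0,0,0,-0.0433,0.0011,0,0,0,0,0,-0.0433,0.0011,0,0,0,0,0,-0.0433,0.0011,0,0,0,0,0,-0.0433,0.0011,0,0,0,0,0,-0.0433,0.0011,0,0,0,0,0,-0.0433,0.0011,0,0,0,0,0,0,0,0,0,0,0,0,0,0,0,0,0,0,0])

```text
clock: 12.23
tool_pos: [0.5899, -0.191, 0.1874]
ee_rot: [-3.139, -0.001, 1.595]
wrist_force: [0.6, -0.2, -4.3]
finger_gap: 0.0101
finger_force: 64.2
```

```bash
python3 - <<'E'
from h import *
go(.5905,-.1906,.140,91.5)
s=cam("scene"); im=s["color"]; im=cv2.resize(im[190:390,50:320],None,fx=2.5,fy=2.5); cv2.imwrite("pics/l2.png",im)
E
```

```text
pose [ 0.5899 -0.191   0.1874] yaw 91.4 rpy [-3.139e+00 -1.000e-03  1.595e+00] F [ 0.6 -0.2 -4.3] gap 0.0101 t 12.2
 turn wz total -0.0006 (1 rows) | xy in old frame [ 0.0007  0.0011 -0.    ] | in new frame [ 0.0007  0.0011 -0.    ] rows 1 | tool dz 0.0790
```

View pics/l2.png

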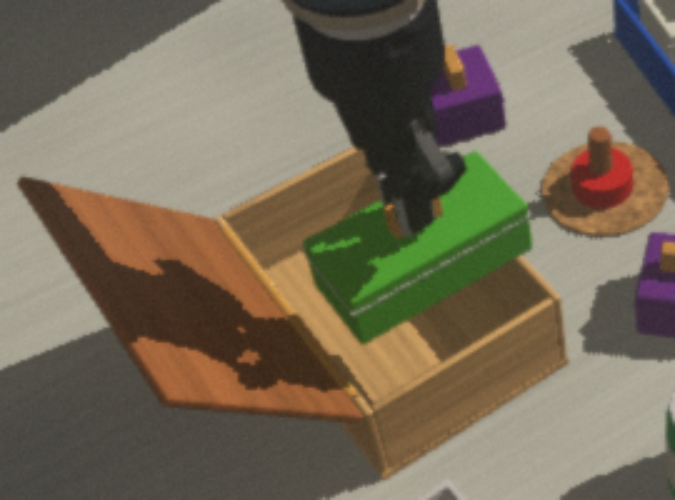

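play_rows(commands=[0,0,0.03,0,0,0,0,0,0,0.03,0,0,0,0,0,0,0.03,0,0,0,0,0,0,0.02,0,0,0,0,0,0,0.02,0,0,0,0,0,0,0.02,0,0,0,0,0,0,0.02,0,0,0,0,0,0,0.015,0,0,0,0,0,0,0.005,0,0,0,0,0,0,0,0,0,0,0,0,0,0,0,0,0,0,0,0,0,0,0,0,0])

```text
clock: 13.28
tool_pos: [0.591, -0.1904, 0.0759]
ee_rot: [3.14, 0.001, 1.597]
wrist_force: [0.2, 0.1, -4.1]
finger_gap: 0.0105
finger_force: 64.2
```

play_rows(commands=[0,0,0.005,0,0,0,0,0,0,0.004,0,0,0,0,0,0,0,0,0,0,0,0,0,0,0,0,0,0,0,0,0,0,0,0,0])

```text
clock: 13.7
tool_pos: [0.5907, -0.1902, 0.0698]
ee_rot: [3.142, 0.0, 1.597]
wrist_force: [-0.3, -0.5, -3.3]
finger_gap: 0.0104
finger_force: 64.3
```

play_rows(commands=[0,0,0.0025,0,0,0,0,0,0,0,0,0,0,0,0,0,0,0,0,0,0.35,0,0,0,0,0,0,0.35,0,0,0,0,0,0,0.35,0,0,0,0,0,0,0.35,0,0,-0.01,0,0,0,0.35,0,0,-0.01,0,0,0,0.35,0,0,-0.02,0,0,0,0.35,0,0,-0.03,0,0,0,0.35,0,0,-0.04,0,0,0,0.35,0,0,-0.04,0,0,0,0.35,0,0,-0.04,0,0,0,0.35,0,0,0,0,0,0,0.35])

```text
clock: 14.87
tool_pos: [0.5926, -0.1909, 0.1885]
ee_rot: [3.134, 0.003, 1.597]
wrist_force: [0.2, 0.4, -0.2]
finger_gap: 0.0296
finger_force: 0.0
```

```bash
cat >> h.py <<'E'
def look():
    s=cam("top"); q=w2p(s,[.506,.001,.02]).astype(int)
    print("box",ctrl.sense()["tool_pos"].round(3))
    for nm,z,roi,lo,hi in(("bar",.068,(160,195,305,340),(8,100,50),(25,255,255)),("boxgreen",.05,(385,195,475,315),(40,80,40),(75,255,255)),("stamp",.026,(q[0]-45,q[1]-45,q[0]+45,q[1]+45),(0,150,50),(6,255,255))):
        for c,wh,an in blobs(s["color"],lo,hi,25,roi):
            P=[p2w(s,*k,z)[:2] for k in cv2.boxPoints((c,wh,an))]; e=[P[1]-P[0],P[2]-P[1]]; L=[np.hypot(*x) for x in e]; k=int(L[1]>L[0])
            print(nm,"xy",np.mean(P,0).round(4),"L",np.round(L,3),"yaw",round(np.degrees(np.arctan2(e[k][1],e[k][0]))%180,1))
    return s
E
python3 - <<'E'
from h import *
look(); go(.4871,.1348,.19,78.4)
E
```

```text
box [ 0.592 -0.191  0.186]
bar xy [0.4395 0.2943] L [0.032 0.015] yaw 168.6
bar xy [0.4868 0.1351] L [0.011 0.034] yaw 78.4
bar xy [0.4967 0.2086] L [0.012 0.034] yaw 79.4
bar xy [0.5089 0.2832] L [0.032 0.014] yaw 171.7
boxgreen xy [ 0.5867 -0.1513] L [0.05  0.065] yaw 178.6
stamp xy [ 0.5059 -0.0019] L [0.047 0.046] yaw 134.8
pose [ 0.5918 -0.1906  0.186 ] yaw 91.5 rpy [3.136e+00 2.000e-03 1.597e+00] F [-0.9 -0.9  0.9] gap 0.03 t 14.9
 turn wz total 0.0728 (2 rows) | xy in old frame [ 0.5467 -0.1602 -0.0021] | in new frame [ 0.4962 -0.28   -0.0026] rows 9 | tool dz -0.0067
```

play_rows(commands=[0,0,0,0,0,0.0243,0.35,0,0,0,0,0,0.0243,0.35,0,0,0,0,0,0.0243,0.35,0.0354,-0.02,0,0,0,0,0.35,0.0354,-0.02,0,0,0,0,0.35,0.0354,-0.02,0,0,0,0,0.35,0.0354,-0.02,0,0,0,0,0.35,0.0354,-0.02,0,0,0,0,0.35,0.0354,-0.02,0,0,0,0,0.35,0.0354,-0.02,0,0,0,0,0.35,0.0354,-0.02,0,0,0,0,0.35,0.0354,-0.02,0,0,0,0,0.35,0.0354,-0.02,0,0,0,0,0.35,0.0354,-0.02,0,0,0,0,0.35,0.0354,-0.02,0,0,0,0,0.35,0.0354,-0.02,0.02,0,0,0,0.35,0.0354,-0.02,0.04,0,0,0,0.35,0,0,0.04,0,0,0,0.35,0,0,0.03,0,0,0,0.35,0,0,0,0,0,0,0.35])

```text
clock: 16.58
tool_pos: [0.4837, 0.1349, 0.1012]
ee_rot: [-3.136, 0.002, 1.369]
wrist_force: [-0.6, -0.2, 0.2]
finger_gap: 0.0296
finger_force: 0.0
```

```bash
python3 - <<'E'
from h import *
go(.4869,.135,.0695,78.4)
E
```

```text
pose [0.4837 0.1349 0.1012] yaw 78.4 rpy [-3.136e+00  2.000e-03  1.369e+00] F [-0.6 -0.2  0.2] gap 0.0296 t 16.6
 turn wz total 0.0002 (1 rows) | xy in old frame [ 0.0012  0.0052 -0.    ] | in new frame [ 0.0012  0.0052 -0.    ] rows 1 | tool dz 0.0528
```

play_rows(commands=[0.0012,0.003,0.02,0,0,0,0.35,0,0,0.02,0,0,0,0.35,0,0,0.008,0,0,0,0.35,0,0,0.0045,0,0,0,0.35,0,0,0,0,0,0,0.35,0,0,0,0,0,0,0,0,0,0,0,0,0,0,0,0,0,0,0,0,0,0,0,0,0,0,0,0,0,0,0,0,0,0,0,0,0,0,0,0,0,0])

```text
clock: 17.5
tool_pos: [0.4882, 0.1353, 0.0736]
ee_rot: [3.141, -0.0, 1.368]
wrist_force: [-1.1, -0.2, 6.1]
finger_gap: 0.0105
finger_force: 60.0
```

play_rows(commands=[0,0,-0.01,0,0,0,0,0,0,-0.02,0,0,0,0,0,0,-0.03,0,0,0,0,0,0,-0.04,0,0,0,0,0,0,-0.04,0,0,0,0,0,0,-0.04,0,0,0,0,0,0,-0.02,0,0,0,0,0,0,0,0,0,0,0,0,0,0,0,0,0,0,0,0,0,0,0,0,0])

```text
clock: 18.33
tool_pos: [0.4872, 0.1352, 0.1918]
ee_rot: [-3.14, 0.001, 1.368]
wrist_force: [-0.2, 0.5, -2.4]
finger_gap: 0.01
finger_force: 59.1
```

```bash
python3 - <<'E'
from h import *
go(.5247,-.2268,.19,91.5)
E
```

```text
pose [0.4872 0.1352 0.1918] yaw 78.4 rpy [-3.140e+00  1.000e-03  1.368e+00] F [-0.2  0.5 -2.4] gap 0.01 t 18.3
 turn wz total -0.0729 (2 rows) | xy in old frame [-5.784e-01  1.826e-01  1.000e-04] | in new frame [-6.047e-01  4.660e-02  3.000e-04] rows 10 | tool dz 0.0031
```

play_rows(commands=[0,0,0,0,0,-0.0243,0,0,0,0,0,0,-0.0243,0,0,0,0,0,0,-0.0243,0,-0.0432,0.0033,0,0,0,0,0,-0.0432,0.0033,0,0,0,0,0,-0.0432,0.0033,0,0,0,0,0,-0.0432,0.0033,0,0,0,0,0,-0.0432,0.0033,0,0,0,0,0,-0.0432,0.0033,0,0,0,0,0,-0.0432,0.0033,0,0,0,0,0,-0.0432,0.0033,0,0,0,0,0,-0.0432,0.0033,0,0,0,0,0,-0.0432,0.0033,0,0,0,0,0,-0.0432,0.0033,0,0,0,0,0,-0.0432,0.0033,0,0,0,0,0,-0.0432,0.0033,0,0,0,0,0,-0.0432,0.0033,0,0,0,0,0,0,0,0,0,0,0,0,0,0,0,0,0,0,0,0,0,0,0,0,0,0])

```text
clock: 20.0
tool_pos: [0.5246, -0.2261, 0.1916]
ee_rot: [-3.14, -0.001, 1.597]
wrist_force: [-0.6, 0.6, -2.7]
finger_gap: 0.0105
finger_force: 59.0
```

```bash
python3 - <<'E'
from h import *
go(.5245,-.2266,.078,91.5)
E
```

```text
pose [ 0.5246 -0.2261  0.1916] yaw 91.5 rpy [-3.140e+00 -1.000e-03  1.597e+00] F [-0.6  0.6 -2.7] gap 0.0105 t 20.0
 turn wz total -0.0000 (1 rows) | xy in old frame [-0.0008 -0.0001 -0.    ] | in new frame [-0.0008 -0.0001 -0.    ] rows 1 | tool dz 0.1894
```

play_rows(commands=[-0.0008,0,0.03,0,0,0,0,0,0,0.03,0,0,0,0,0,0,0.03,0,0,0,0,0,0,0.02,0,0,0,0,0,0,0.02,0,0,0,0,0,0,0.02,0,0,0,0,0,0,0.02,0,0,0,0,0,0,0.018,0,0,0,0,0,0,0,0,0,0,0,0,0,0,0,0,0,0,0,0,0,0,0,0,0])

```text
clock: 20.92
tool_pos: [0.5254, -0.2274, 0.0804]
ee_rot: [3.141, 0.0, 1.597]
wrist_force: [1.0, -0.1, -1.5]
finger_gap: 0.0104
finger_force: 59.0
```

play_rows(commands=[0,0,0.004,0,0,0,0,0,0,0.004,0,0,0,0,0,0,0.002,0,0,0,0,0,0,0,0,0,0,0,0,0,0,0,0,0,0])

```text
clock: 21.33
tool_pos: [0.5251, -0.2272, 0.074]
ee_rot: [3.142, 0.0, 1.597]
wrist_force: [-0.7, -0.1, -2.2]
finger_gap: 0.0098
finger_force: 59.0
```

play_rows(commands=[0,0,0.003,0,0,0,0,0,0,0.003,0,0,0,0,0,0,0,0,0,0,0,0,0,0,0,0,0,0,0,0,0,0,0,0,0])

```text
clock: 21.75
tool_pos: [0.5253, -0.2274, 0.0725]
ee_rot: [3.141, 0.001, 1.597]
wrist_force: [-9.3, 3.6, 24.7]
finger_gap: 0.0107
finger_force: 62.4
```

play_rows(commands=[0,0,-0.003,0,0,0,0,0,0,0,0,0,0,0,0,0,0,0,0,0,0.35,0,0,0,0,0,0,0.35,0,0,0,0,0,0,0.35,0,0,0,0,0,0,0.35,0,0,-0.01,0,0,0,0.35,0,0,-0.01,0,0,0,0.35,0,0,-0.02,0,0,0,0.35,0,0,-0.03,0,0,0,0.35,0,0,-0.04,0,0,0,0.35,0,0,-0.04,0,0,0,0.35,0,0,-0.04,0,0,0,0.35,0,0,0,0,0,0,0.35])

```text
clock: 22.92
tool_pos: [0.5269, -0.2282, 0.192]
ee_rot: [3.135, 0.004, 1.597]
wrist_force: [-0.0, -0.0, 0.5]
finger_gap: 0.0299
finger_force: 0.0
```

```bash
python3 - <<'E'
from h import *
look(); go(.4967,.2085,.19,79)
E
```

```text
box [ 0.526 -0.228  0.19 ]
bar xy [0.4397 0.2943] L [0.032 0.014] yaw 168.6
bar xy [0.4967 0.2088] L [0.012 0.034] yaw 79.4
bar xy [0.5091 0.2832] L [0.033 0.014] yaw 171.7
boxgreen xy [ 0.5567 -0.1878] L [0.125 0.129] yaw 178.1
stamp xy [ 0.5059 -0.0019] L [0.047 0.046] yaw 134.8
pose [ 0.5262 -0.2278  0.1897] yaw 91.5 rpy [3.137e+00 3.000e-03 1.597e+00] F [ 0.1  0.  -1.1] gap 0.0299 t 23.0
 turn wz total 0.0695 (2 rows) | xy in old frame [ 0.7282 -0.0301 -0.0022] | in new frame [ 0.7044 -0.187  -0.0029] rows 12 | tool dz -0.0006
```

play_rows(commands=[0,0,0,0,0,0.0348,0.35,0,0,0,0,0,0.0348,0.35,0.0414,-0.011,0,0,0,0,0.35,0.0414,-0.011,0,0,0,0,0.35,0.0414,-0.011,0,0,0,0,0.35,0.0414,-0.011,0,0,0,0,0.35,0.0414,-0.011,0,0,0,0,0.35,0.0414,-0.011,0,0,0,0,0.35,0.0414,-0.011,0,0,0,0,0.35,0.0414,-0.011,0,0,0,0,0.35,0.0414,-0.011,0,0,0,0,0.35,0.0414,-0.011,0,0,0,0,0.35,0.0414,-0.011,0,0,0,0,0.35,0.0414,-0.011,0,0,0,0,0.35,0.0414,-0.011,0,0,0,0,0.35,0.0414,-0.011,0,0,0,0,0.35,0.0414,-0.011,0,0,0,0,0.35,0.0414,-0.011,0.02,0,0,0,0.35,0.0414,-0.011,0.03,0,0,0,0.35,0,0,0.04,0,0,0,0.35])

```text
clock: 24.63
tool_pos: [0.4958, 0.2123, 0.1325]
ee_rot: [3.139, -0.002, 1.381]
wrist_force: [0.5, -0.1, 0.5]
finger_gap: 0.03
finger_force: 0.0
```

play_rows(commands=[0,0,0.04,0,0,0,0.35,0,0,0.02,0,0,0,0.35,0,0,0,0,0,0,0.35,0,0,0,0,0,0,0.35])

```text
clock: 24.97
tool_pos: [0.4957, 0.2085, 0.0963]
ee_rot: [-3.141, 0.0, 1.378]
wrist_force: [-0.3, 0.0, 0.1]
finger_gap: 0.0294
finger_force: 0.0
```

```bash
python3 - <<'E'
from h import *
go(.4967,.2086,.0695,79)
E
```

```text
pose [0.4957 0.2085 0.0963] yaw 79.0 rpy [-3.141  0.     1.378] F [-0.3  0.   0.1] gap 0.0294 t 25.0
 turn wz total -0.0002 (1 rows) | xy in old frame [ 0.0005  0.0016 -0.    ] | in new frame [ 0.0005  0.0016 -0.    ] rows 1 | tool dz 0.0447
```

play_rows(commands=[0.0005,0.0016,0.02,0,0,0,0.35,0,0,0.015,0,0,0,0.35,0,0,0.008,0,0,0,0.35,0,0,0.002,0,0,0,0.35,0,0,0,0,0,0,0.35,0,0,0,0,0,0,0,0,0,0,0,0,0,0,0,0,0,0,0,0,0,0,0,0,0,0,0,0,0,0,0,0,0,0,0,0,0,0,0,0,0,0])

```text
clock: 25.88
tool_pos: [0.497, 0.2089, 0.0696]
ee_rot: [3.141, -0.0, 1.378]
wrist_force: [1.0, -0.2, 4.2]
finger_gap: 0.0103
finger_force: 63.2
```

play_rows(commands=[0,0,-0.01,0,0,0,0,0,0,-0.02,0,0,0,0,0,0,-0.03,0,0,0,0,0,0,-0.04,0,0,0,0,0,0,-0.04,0,0,0,0,0,0,-0.04,0,0,0,0,0,0,-0.02,0,0,0,0,0,0,0,0,0,0,0,0,0,0,0,0,0,0,0,0,0,0,0,0,0])

```text
clock: 26.72
tool_pos: [0.4961, 0.2086, 0.1884]
ee_rot: [-3.14, 0.001, 1.378]
wrist_force: [0.4, -0.1, -1.9]
finger_gap: 0.0103
finger_force: 62.5
```

```bash
python3 - <<'E'
from h import *
go(.5229,-.1579,.19,91.5)
E
```

```text
pose [0.4961 0.2086 0.1884] yaw 79.0 rpy [-3.140e+00  1.000e-03  1.378e+00] F [ 0.4 -0.1 -1.9] gap 0.0103 t 26.7
 turn wz total -0.0696 (2 rows) | xy in old frame [-5.911e-01  1.607e-01  2.000e-04] | in new frame [-6.118e-01  2.870e-02  4.000e-04] rows 10 | tool dz -0.0026
```

play_rows(commands=[0,0,0,0,0,-0.0348,0,0,0,0,0,0,-0.0348,0,-0.0437,0.002,0,0,0,0,0,-0.0437,0.002,0,0,0,0,0,-0.0437,0.002,0,0,0,0,0,-0.0437,0.002,0,0,0,0,0,-0.0437,0.002,0,0,0,0,0,-0.0437,0.002,0,0,0,0,0,-0.0437,0.002,0,0,0,0,0,-0.0437,0.002,0,0,0,0,0,-0.0437,0.002,0,0,0,0,0,-0.0437,0.002,0,0,0,0,0,-0.0437,0.002,0,0,0,0,0,-0.0437,0.002,0,0,0,0,0,-0.0437,0.002,0,0,0,0,0,-0.0437,0.002,0,0,0,0,0,0,0,0,0,0,0,0,0,0,0,0,0,0,0,0,0,0,0,0,0,0,0,0,0,0,0,0,0,0])

```text
$.commands: bad value
```

```bash
python3 - <<'E'
from h import *
go(.5229,-.1575,.078,91.5)
E
```

```text
pose [0.4961 0.2086 0.1884] yaw 79.0 rpy [-3.140e+00  1.000e-03  1.378e+00] F [ 0.4 -0.1 -1.9] gap 0.0103 t 26.7
 turn wz total -0.0696 (2 rows) | xy in old frame [-5.904e-01  1.606e-01  2.000e-04] | in new frame [-6.112e-01  2.870e-02  4.000e-04] rows 10 | tool dz 0.1840
```

Wrong number count in that call; nothing moved. Resending.

play_rows(commands=[0,0,0,0,0,-0.0348,0,0,0,0,0,0,-0.0348,0,-0.0437,0.002,0,0,0,0,0,-0.0437,0.002,0,0,0,0,0,-0.0437,0.002,0,0,0,0,0,-0.0437,0.002,0,0,0,0,0,-0.0437,0.002,0,0,0,0,0,-0.0437,0.002,0,0,0,0,0,-0.0437,0.002,0,0,0,0,0,-0.0437,0.002,0,0,0,0,0,-0.0437,0.002,0,0,0,0,0,-0.0437,0.002,0,0,0,0,0,-0.0437,0.002,0,0,0,0,0,-0.0437,0.002,0,0,0,0,0,-0.0437,0.002,0,0,0,0,0,-0.0437,0.002,0,0,0,0,0,0,0,0,0,0,0,0,0,0,0,0,0,0,0,0,0,0,0,0,0,0])

```text
clock: 28.3
tool_pos: [0.5226, -0.1572, 0.1882]
ee_rot: [-3.14, -0.001, 1.597]
wrist_force: [0.8, -0.6, -1.9]
finger_gap: 0.0106
finger_force: 62.5
```

```bash
python3 - <<'E'
from h import *
go(.5229,-.1575,.076,91.5)
E
```

```text
pose [ 0.5226 -0.1572  0.1882] yaw 91.5 rpy [-3.140e+00 -1.000e-03  1.597e+00] F [ 0.8 -0.6 -1.9] gap 0.0106 t 28.3
 turn wz total -0.0001 (1 rows) | xy in old frame [-0.0005  0.0005 -0.    ] | in new frame [-0.0005  0.0005 -0.    ] rows 1 | tool dz 0.1870
```

play_rows(commands=[0,0,0.03,0,0,0,0,0,0,0.03,0,0,0,0,0,0,0.03,0,0,0,0,0,0,0.02,0,0,0,0,0,0,0.02,0,0,0,0,0,0,0.02,0,0,0,0,0,0,0.02,0,0,0,0,0,0,0.018,0,0,0,0,0,0,0.006,0,0,0,0,0,0,0,0,0,0,0,0,0,0,0,0,0,0,0,0,0,0,0,0,0])

```text
clock: 29.3
tool_pos: [0.5235, -0.1579, 0.0734]
ee_rot: [3.141, 0.0, 1.597]
wrist_force: [-0.3, -0.7, -2.2]
finger_gap: 0.0106
finger_force: 62.4
```

play_rows(commands=[0,0,0.004,0,0,0,0,0,0,0.002,0,0,0,0,0,0,0,0,0,0,0,0,0,0,0,0,0,0,0,0,0,0,0,0,0])

```text
clock: 29.72
tool_pos: [0.5232, -0.1577, 0.0693]
ee_rot: [3.141, 0.0, 1.597]
wrist_force: [-0.1, -0.0, -2.3]
finger_gap: 0.0105
finger_force: 62.4
```

play_rows(commands=[0,0,0.0015,0,0,0,0,0,0,0,0,0,0,0,0,0,0,0,0,0,0.35,0,0,0,0,0,0,0.35,0,0,0,0,0,0,0.35,0,0,0,0,0,0,0.35,0,0,-0.01,0,0,0,0.35,0,0,-0.01,0,0,0,0.35,0,0,-0.02,0,0,0,0.35,0,0,-0.03,0,0,0,0.35,0,0,-0.04,0,0,0,0.35,0,0,-0.04,0,0,0,0.35,0,0,-0.04,0,0,0,0.35,0,0,0,0,0,0,0.35])

```text
clock: 30.88
tool_pos: [0.525, -0.1584, 0.1879]
ee_rot: [3.134, 0.003, 1.597]
wrist_force: [0.2, 0.1, 0.3]
finger_gap: 0.0301
finger_force: 0.0
```

```bash
python3 - <<'E'
from h import *
s=look(); go(.509,.283,.19,170.8)
cv2.imwrite("pics/b3.png",cv2.resize(s["color"][180:345,160:480],None,fx=2.4,fy=2.4))
E
```

```text
box [ 0.524 -0.158  0.186]
bar xy [0.4397 0.2945] L [0.032 0.015] yaw 169.8
bar xy [0.5089 0.2832] L [0.032 0.014] yaw 171.7
boxgreen xy [ 0.5661 -0.1426] L [0.033 0.106] yaw 178.6
stamp xy [0.5189 0.02  ] L [0.047 0.047] yaw 153.3
pose [ 0.5243 -0.1581  0.1856] yaw 91.5 rpy [3.137e+00 2.000e-03 1.597e+00] F [-0.2  0.7  0.3] gap 0.0299 t 30.9
 turn wz total -0.4405 (12 rows) | xy in old frame [ 0.7356 -0.0061 -0.0016] | in new frame [0.1427 0.7217 0.0033] rows 12 | tool dz -0.0073
```

View pics/b3.png

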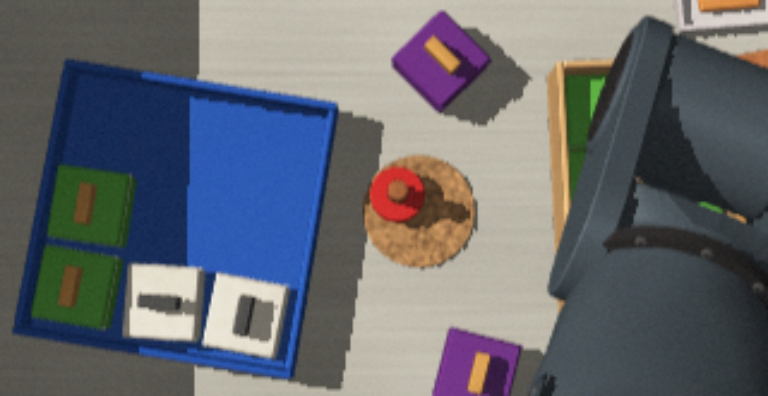

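The picture shows the stamp knocked to the mat's upper-left edge, its handle at (398,187). I'll re-centre it now. The tins in the crate are unchanged.

```bash
python3 - <<'E'
from h import *
s=cam("top")
c=p2w(s,397.5/2.4+160-.3,187/2.4+180-.3,.064);d=p2w(s,396.5/2.4+160-.3,192/2.4+180-.3,.026);print(c,d)
m=p2w(s,334,267.5,.004);print(m)
go(c[0],c[1],.19,91.5)
E
```

```text
[0.52158098 0.02040694 0.064     ] [0.52069119 0.02064215 0.026     ]
[0.50590868 0.00106173 0.004     ]
pose [ 0.5235 -0.1578  0.1838] yaw 91.5 rpy [3.139e+00 1.000e-03 1.597e+00] F [-1.   0.8 -0.1] gap 0.0298 t 31.0
 turn wz total 0.0000 (1 rows) | xy in old frame [ 0.297   0.0046 -0.0003] | in new frame [ 0.297   0.0046 -0.0003] rows 5 | tool dz -0.0103
```

play_rows(commands=[0.0425,0.0005,0,0,0,0,0.5,0.0425,0.0005,0,0,0,0,0.5,0.0425,0.0005,0,0,0,0,0.5,0.0425,0.0005,0,0,0,0,0.5,0.0425,0.0005,0,0,0,0,0.5,0.0425,0.0005,0,0,0,0,0.5,0.0425,0.0005,0,0,0,0,0.5,0,0,0,0,0,0,0.5,0,0,0,0,0,0,0.5,0,0,0.04,0,0,0,0.5,0,0,0.04,0,0,0,0.5,0,0,0.04,0,0,0,0.5,0,0,0.03,0,0,0,0.5,0,0,0.03,0,0,0,0.5,0,0,0.02,0,0,0,0.5,0,0,0.02,0,0,0,0.5,0,0,0.006,0,0,0,0.5,0,0,0,0,0,0,0.5])

```text
clock: 32.48
tool_pos: [0.5202, 0.0205, 0.046]
ee_rot: [-3.14, -0.0, 1.597]
wrist_force: [-0.2, -0.2, 0.3]
finger_gap: 0.0425
finger_force: 0.0
```

play_rows(commands=[0,0,0,0,0,0,0,0,0,0,0,0,0,0,0,0,0,0,0,0,0,0,0,0,0,0,0,0,0,0,0,0,0,0,0,0,0,0,0,0,0,0,0,0,-0.01,0,0,0,0,0,0,-0.01,0,0,0,0,0,0,0,0,0,0,0,0,0,0,0,0,0,0])

```text
clock: 33.32
tool_pos: [0.5208, 0.0208, 0.0592]
ee_rot: [3.141, 0.0, 1.597]
wrist_force: [0.4, -0.2, -1.5]
finger_gap: 0.0163
finger_force: 58.6
```

```bash
python3 - <<'E'
from h import *
go(.506,.001,.05,91.5)
E
```

```text
pose [0.5208 0.0208 0.0592] yaw 91.5 rpy [3.141 0.    1.597] F [ 0.4 -0.2 -1.5] gap 0.0163 t 33.3
 turn wz total 0.0000 (1 rows) | xy in old frame [-0.0324 -0.0255 -0.    ] | in new frame [-0.0324 -0.0255 -0.    ] rows 1 | tool dz 0.0153
```

play_rows(commands=[-0.011,-0.0085,0,0,0,0,0,-0.011,-0.0085,0,0,0,0,0,-0.0105,-0.0085,0,0,0,0,0,0,0,0,0,0,0,0,0,0,0.01,0,0,0,0,0,0,0.007,0,0,0,0,0,0,0.003,0,0,0,0,0,0,0,0,0,0,0,0,0,0,0,0,0,0,0,0,0,0,0,0,0.5,0,0,0,0,0,0,0.5,0,0,0,0,0,0,0.5,0,0,0,0,0,0,0.5,0,0,-0.01,0,0,0,0.5,0,0,-0.02,0,0,0,0.5,0,0,-0.04,0,0,0,0.5,0,0,-0.05,0,0,0,0.5,0,0,-0.05,0,0,0,0.35,0,0,-0.05,0,0,0,0.35,0,0,0,0,0,0,0.35])

```text
clock: 34.98
tool_pos: [0.5081, 0.0008, 0.1842]
ee_rot: [3.133, 0.001, 1.597]
wrist_force: [0.8, -0.4, 0.6]
finger_gap: 0.0299
finger_force: 0.0
```

```bash
python3 - <<'E'
from h import *
go(.5089,.2832,.19,170.8)
E
```

```text
pose [0.5081 0.0008 0.1842] yaw 91.5 rpy [3.133e+00 1.000e-03 1.597e+00] F [ 0.8 -0.4  0.6] gap 0.0299 t 35.0
 turn wz total -0.4405 (12 rows) | xy in old frame [ 4.705e-01  1.380e-02 -3.000e-04] | in new frame [0.0739 0.4648 0.0038] rows 8 | tool dz -0.0097
```

play_rows(commands=[0.0428,0.001,0,0,0,0,0.35,0.0428,0.001,0,0,0,0,0.35,0.0428,0.001,0,0,0,0,0.35,0.0428,0.001,0,0,0,0,0.35,0.0428,0.001,0,0,0,0,0.35,0.0428,0.001,0,0,0,0,0.35,0.0428,0.001,0,0,0,0,0.35,0.0428,0.001,0,0,0,0,0.35,0.0428,0.001,0,0,0,0,0.35,0.0428,0.001,0,0,0,0,0.35,0.0428,0.001,0,0,0,0,0.35,0,0,0,0,0,-0.0367,0.35,0,0,0,0,0,-0.0367,0.35,0,0,0,0,0,-0.0367,0.35,0,0,0,0,0,-0.0367,0.35,0,0,0,0,0,-0.0367,0.35,0,0,0,0,0,-0.0367,0.35,0,0,0,0,0,-0.0367,0.35,0,0,0,0,0,-0.0367,0.35,0,0,0,0,0,-0.0367,0.35])

```text
clock: 36.65
tool_pos: [0.5048, 0.2835, 0.1785]
ee_rot: [-3.141, -0.0, 2.641]
wrist_force: [-0.2, -0.7, -0.7]
finger_gap: 0.0301
finger_force: 0.0
```

play_rows(commands=[0,0,0,0,0,-0.0367,0.35,0,0,0,0,0,-0.0367,0.35,0,0,0,0,0,-0.0367,0.35,0,0,0.04,0,0,0,0.35,0,0,0.04,0,0,0,0.35,0,0,0.04,0,0,0,0.35,0,0,0.02,0,0,0,0.35,0,0,0,0,0,0,0.35,0,0,0,0,0,0,0.35])

```text
clock: 37.4
tool_pos: [0.505, 0.2835, 0.0949]
ee_rot: [-3.141, -0.0, 2.981]
wrist_force: [0.7, -0.5, 0.8]
finger_gap: 0.03
finger_force: 0.0
```

```bash
python3 - <<'E'
from h import *
look(); go(.5089,.2832,.0695,170.8)
E
```

```text
box [0.505 0.284 0.096]
boxgreen xy [ 0.5558 -0.1919] L [0.132 0.13 ] yaw 91.3
stamp xy [ 5.032e-01 -3.000e-04] L [0.046 0.046] yaw 89.7
pose [0.5055 0.2837 0.0957] yaw 170.8 rpy [3.141e+00 1.000e-03 2.981e+00] F [ 0.3  0.6 -0.2] gap 0.0303 t 37.5
 turn wz total -0.0001 (1 rows) | xy in old frame [-0.0058  0.0001  0.    ] | in new frame [-0.0058  0.0001  0.    ] rows 1 | tool dz 0.0436
```

play_rows(commands=[-0.0058,0,0.02,0,0,-0.004,0.35,0,0,0.015,0,0,0,0.35,0,0,0.006,0,0,0,0.35,0,0,0.0025,0,0,0,0.35,0,0,0,0,0,0,0.35,0,0,0,0,0,0,0,0,0,0,0,0,0,0,0,0,0,0,0,0,0,0,0,0,0,0,0,0,0,0,0,0,0,0,0,0,0,0,0,0,0,0])

```text
clock: 38.37
tool_pos: [0.5083, 0.2828, 0.0686]
ee_rot: [-3.142, -0.0, 2.993]
wrist_force: [0.1, -0.9, -1.5]
finger_gap: 0.0103
finger_force: 63.2
```

play_rows(commands=[0,0,-0.01,0,0,0,0,0,0,-0.02,0,0,0,0,0,0,-0.03,0,0,0,0,0,0,-0.04,0,0,0,0,0,0,-0.04,0,0,0,0,0,0,-0.04,0,0,0,0,0,0,-0.02,0,0,0,0,0,0,0,0,0,0,0,0,0,0,0,0,0,0,0,0,0,0,0,0,0])

```text
clock: 39.2
tool_pos: [0.5078, 0.2826, 0.1873]
ee_rot: [-3.141, -0.002, 2.993]
wrist_force: [0.1, 0.9, -1.5]
finger_gap: 0.0103
finger_force: 63.3
```

```bash
python3 - <<'E'
from h import *
go(.4579,-.2284,.19,181.5)
E
```

```text
pose [0.5078 0.2826 0.1873] yaw 171.5 rpy [-3.141e+00 -2.000e-03  2.993e+00] F [ 0.1  0.9 -1.5] gap 0.0103 t 39.2
 turn wz total -0.0556 (2 rows) | xy in old frame [-0.0438 -0.8546  0.0009] | in new frame [ 0.1054 -0.8492  0.0011] rows 14 | tool dz -0.0045
```

play_rows(commands=[0,0,0,0,0,-0.0278,0,0,0,0,0,0,-0.0278,0,0.0059,-0.0472,0,0,0,0,0,0.0059,-0.0472,0,0,0,0,0,0.0059,-0.0472,0,0,0,0,0,0.0059,-0.0472,0,0,0,0,0,0.0059,-0.0472,0,0,0,0,0,0.0059,-0.0472,0,0,0,0,0,0.0059,-0.0472,0,0,0,0,0,0.0059,-0.0472,0,0,0,0,0,0.0059,-0.0472,0,0,0,0,0,0.0059,-0.0472,0,0,0,0,0,0.0059,-0.0472,0,0,0,0,0,0.0059,-0.0472,0,0,0,0,0,0.0059,-0.0472,0,0,0,0,0,0.0059,-0.0472,0,0,0,0,0,0.0059,-0.0472,0,0,0,0,0,0.0059,-0.0472,0,0,0,0,0,0.0059,-0.0472,0,0,0,0,0,0.0059,-0.0472,0,0,0,0,0])

```text
clock: 40.87
tool_pos: [0.4572, -0.2295, 0.1872]
ee_rot: [3.14, -0.002, -3.115]
wrist_force: [0.9, 0.2, -2.1]
finger_gap: 0.0107
finger_force: 63.3
```

play_rows(commands=[0,0,0,0,0,0,0,0,0,0,0,0,0,0,0,0,0,0,0,0,0,0,0,0,0,0,0,0])

```text
clock: 41.2
tool_pos: [0.4579, -0.2274, 0.188]
ee_rot: [3.141, -0.001, -3.115]
wrist_force: [-0.6, -0.2, -2.3]
finger_gap: 0.0102
finger_force: 63.2
```

```bash
python3 - <<'E'
from h import *
go(.4579,-.2284,.0745,181.5)
E
```

```text
pose [ 0.4579 -0.2274  0.188 ] yaw -178.4 rpy [ 3.141e+00 -1.000e-03 -3.115e+00] F [-0.6 -0.2 -2.3] gap 0.0102 t 41.2
 turn wz total 0.0003 (1 rows) | xy in old frame [ 0.0001 -0.0017 -0.    ] | in new frame [ 0.0001 -0.0017 -0.    ] rows 1 | tool dz 0.1891
```

play_rows(commands=[-0.0015,-0.001,0.03,0,0,0,0,0,0,0.03,0,0,0,0,0,0,0.03,0,0,0,0,0,0,0.02,0,0,0,0,0,0,0.02,0,0,0,0,0,0,0.02,0,0,0,0,0,0,0.02,0,0,0,0,0,0,0.015,0,0,0,0,0,0,0.005,0,0,0,0,0,0,0,0,0,0,0,0,0,0,0,0,0,0,0,0,0,0,0,0,0])

```text
clock: 42.2
tool_pos: [0.4593, -0.229, 0.0752]
ee_rot: [-3.141, 0.001, -3.115]
wrist_force: [0.1, -0.3, -1.5]
finger_gap: 0.0106
finger_force: 63.3
```

play_rows(commands=[0,0,0.004,0,0,0,0,0,0,0.002,0,0,0,0,0,0,0,0,0,0,0,0,0,0,0,0,0,0,0,0,0,0,0,0,0])

```text
clock: 42.62
tool_pos: [0.459, -0.229, 0.0711]
ee_rot: [-3.142, 0.0, -3.115]
wrist_force: [0.4, 0.3, -2.0]
finger_gap: 0.0106
finger_force: 63.3
```

play_rows(commands=[0,0,0.0035,0,0,0,0,0,0,0.0015,0,0,0,0,0,0,0,0,0,0,0,0,0,0,0,0,0,0])

```text
clock: 42.95
tool_pos: [0.4589, -0.2289, 0.0679]
ee_rot: [3.141, -0.0, -3.115]
wrist_force: [-0.2, -0.4, -1.5]
finger_gap: 0.0102
finger_force: 63.3
```

play_rows(commands=[0,0,0,0,0,0,0.35,0,0,0,0,0,0,0.35,0,0,0,0,0,0,0.35,0,0,0,0,0,0,0.35,0,0,-0.01,0,0,0,0.35,0,0,-0.01,0,0,0,0.35,0,0,-0.02,0,0,0,0.35,0,0,-0.03,0,0,0,0.35,0,0,-0.04,0,0,0,0.35,0,0,-0.04,0,0,0,0.35,0,0,-0.04,0,0,0,0.35,0,0,0,0,0,0,0.35,0,0,0,0,0,0,0.35])

```text
clock: 44.03
tool_pos: [0.4595, -0.2292, 0.1836]
ee_rot: [-3.14, 0.003, -3.115]
wrist_force: [0.0, 0.2, -0.0]
finger_gap: 0.0301
finger_force: 0.0
```

```bash
python3 - <<'E'
from h import *
look(); go(.4396,.2944,.19,169.5)
E
```

```text
box [ 0.459 -0.229  0.182]
bar xy [0.4395 0.2943] L [0.032 0.015] yaw 168.6
boxgreen xy [ 0.5245 -0.1918] L [0.132 0.192] yaw 179.5
stamp xy [ 5.032e-01 -3.000e-04] L [0.046 0.046] yaw 89.7
pose [ 0.459  -0.2289  0.1824] yaw -178.5 rpy [-3.141e+00  1.000e-03 -3.115e+00] F [-0.4 -0.1 -0.9] gap 0.0296 t 44.1
 turn wz total 0.0667 (2 rows) | xy in old frame [ 9.300e-03  8.727e-01 -4.000e-04] | in new frame [ 1.907e-01  8.517e-01 -6.000e-04] rows 14 | tool dz -0.0127
```

play_rows(commands=[0,0,0,0,0,0.0333,0.35,0,0,0,0,0,0.0333,0.35,0.0106,0.0473,0,0,0,0,0.35,0.0106,0.0473,0,0,0,0,0.35,0.0106,0.0473,0,0,0,0,0.35,0.0106,0.0473,0,0,0,0,0.35,0.0106,0.0473,0,0,0,0,0.35,0.0106,0.0473,0,0,0,0,0.35,0.0106,0.0473,0,0,0,0,0.35,0.0106,0.0473,0,0,0,0,0.35,0.0106,0.0473,0,0,0,0,0.35,0.0106,0.0473,0,0,0,0,0.35,0.0106,0.0473,0,0,0,0,0.35,0.0106,0.0473,0,0,0,0,0.35,0.0106,0.0473,0,0,0,0,0.35,0.0106,0.0473,0,0,0,0,0.35,0.0106,0.0473,0,0,0,0,0.35,0.0106,0.0473,0,0,0,0,0.35,0.0106,0.0473,0,0,0,0,0.35,0.0106,0.0473,0,0,0,0,0.35])

```text
clock: 45.75
tool_pos: [0.4385, 0.2954, 0.1809]
ee_rot: [-3.14, -0.002, 2.959]
wrist_force: [0.5, 0.1, -0.0]
finger_gap: 0.0302
finger_force: 0.0
```

play_rows(commands=[0,0,0.02,0,0,0,0.35,0,0,0.04,0,0,0,0.35,0,0,0.04,0,0,0,0.35,0,0,0.03,0,0,0,0.35,0,0,0.01,0,0,0,0.35,0,0,0,0,0,0,0.35,0,0,0,0,0,0,0.35])

```text
clock: 46.33
tool_pos: [0.4394, 0.2942, 0.0981]
ee_rot: [-3.141, -0.0, 2.959]
wrist_force: [0.4, -0.2, -0.0]
finger_gap: 0.0297
finger_force: 0.0
```

```bash
python3 - <<'E'
from h import *
go(.4396,.2944,.0695,169.5)
E
```

```text
pose [0.4394 0.2942 0.0981] yaw 169.5 rpy [-3.141 -0.     2.959] F [ 0.4 -0.2 -0. ] gap 0.0297 t 46.3
 turn wz total 0.0001 (1 rows) | xy in old frame [-0.0003  0.0004 -0.    ] | in new frame [-0.0003  0.0004 -0.    ] rows 1 | tool dz 0.0476
```

play_rows(commands=[0,0,0.02,0,0,0,0.35,0,0,0.015,0,0,0,0.35,0,0,0.009,0,0,0,0.35,0,0,0.0025,0,0,0,0.35,0,0,0,0,0,0,0.35,0,0,0,0,0,0,0,0,0,0,0,0,0,0,0,0,0,0,0,0,0,0,0,0,0,0,0,0,0,0,0,0,0,0,0,0,0,0,0,0,0,0])

```text
clock: 47.25
tool_pos: [0.4393, 0.2942, 0.0701]
ee_rot: [-3.141, -0.0, 2.959]
wrist_force: [-0.7, -0.3, -1.8]
finger_gap: 0.0104
finger_force: 63.4
```

play_rows(commands=[0,0,-0.01,0,0,0,0,0,0,-0.02,0,0,0,0,0,0,-0.03,0,0,0,0,0,0,-0.04,0,0,0,0,0,0,-0.04,0,0,0,0,0,0,-0.04,0,0,0,0,0,0,-0.02,0,0,0,0,0,0,0,0,0,0,0,0,0,0,0,0,0,0,0,0,0,0,0,0,0])

```text
clock: 48.08
tool_pos: [0.4389, 0.294, 0.1895]
ee_rot: [-3.141, -0.001, 2.959]
wrist_force: [0.1, 0.1, -2.8]
finger_gap: 0.0103
finger_force: 63.5
```

```bash
python3 - <<'E'
from h import *
go(.4575,-.1592,.19,181.5)
E
```

```text
pose [0.4389 0.294  0.1895] yaw 169.5 rpy [-3.141e+00 -1.000e-03  2.959e+00] F [ 0.1  0.1 -2.8] gap 0.0103 t 48.1
 turn wz total -0.0666 (2 rows) | xy in old frame [-1.679e-01 -7.370e-01  4.000e-04] | in new frame [-1.120e-02 -7.558e-01  5.000e-04] rows 12 | tool dz -0.0009
```

play_rows(commands=[0,0,0,0,0,-0.0333,0,0,0,0,0,0,-0.0333,0,-0.0007,-0.0472,0,0,0,0,0,-0.0007,-0.0472,0,0,0,0,0,-0.0007,-0.0472,0,0,0,0,0,-0.0007,-0.0472,0,0,0,0,0,-0.0007,-0.0472,0,0,0,0,0,-0.0007,-0.0472,0,0,0,0,0,-0.0007,-0.0472,0,0,0,0,0,-0.0007,-0.0472,0,0,0,0,0,-0.0007,-0.0472,0,0,0,0,0,-0.0007,-0.0472,0,0,0,0,0,-0.0007,-0.0472,0,0,0,0,0,-0.0007,-0.0472,0,0,0,0,0,-0.0007,-0.0472,0,0,0,0,0,-0.0007,-0.0472,0,0,0,0,0,-0.0007,-0.0472,0,0,0,0,0,-0.0007,-0.0472,0,0,0,0,0,0,0,0,0,0,0,0,0,0,0,0,0,0,0])

```text
clock: 49.75
tool_pos: [0.4574, -0.1593, 0.189]
ee_rot: [3.141, -0.002, -3.118]
wrist_force: [-0.2, 0.1, -1.9]
finger_gap: 0.0103
finger_force: 63.5
```

play_rows(commands=[0,0,0,0,0,0,0,0,0,0,0,0,0,0,0,0,0,0,0,0,0])

```text
clock: 50.0
tool_pos: [0.4579, -0.1577, 0.1899]
ee_rot: [3.141, -0.001, -3.114]
wrist_force: [0.6, -0.3, -1.3]
finger_gap: 0.0103
finger_force: 63.5
```

```bash
python3 - <<'E'
from h import *
go(.4575,-.1592,.076,181.5)
s=cam("scene"); cv2.imwrite("pics/l5.png",cv2.resize(s["color"][190:390,50:320],None,fx=2.5,fy=2.5))
E
```

```text
pose [ 0.4579 -0.1577  0.1899] yaw -178.4 rpy [ 3.141e+00 -1.000e-03 -3.114e+00] F [ 0.6 -0.3 -1.3] gap 0.0103 t 50.0
 turn wz total 0.0004 (1 rows) | xy in old frame [ 0.0007 -0.0026 -0.    ] | in new frame [ 0.0007 -0.0026 -0.    ] rows 1 | tool dz 0.1898
```

View pics/l5.png

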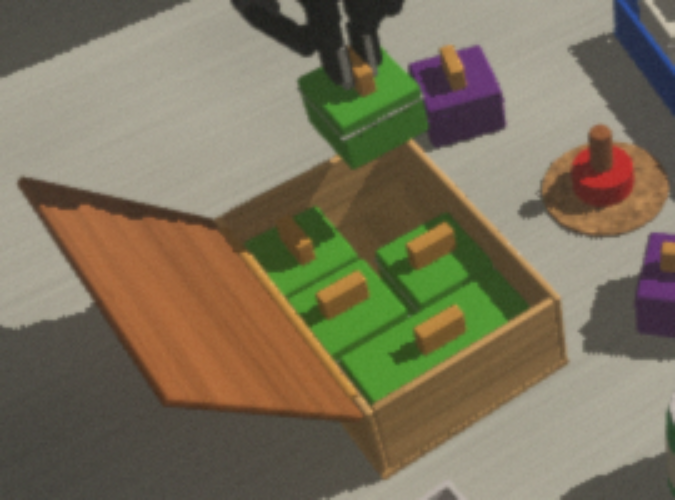

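The four tins sit flat and side by side. The fifth is over the last free cell, and the stamp is on its mat.

play_rows(commands=[-0.001,-0.001,0.03,0,0,0,0,0,0,0.03,0,0,0,0,0,0,0.03,0,0,0,0,0,0,0.02,0,0,0,0,0,0,0.02,0,0,0,0,0,0,0.02,0,0,0,0,0,0,0.02,0,0,0,0,0,0,0.015,0,0,0,0,0,0,0.005,0,0,0,0,0,0,0,0,0,0,0,0,0,0,0,0,0,0,0,0,0,0,0,0,0])

```text
clock: 51.05
tool_pos: [0.459, -0.1592, 0.0767]
ee_rot: [-3.141, 0.001, -3.115]
wrist_force: [0.9, 0.9, -1.6]
finger_gap: 0.0099
finger_force: 63.5
```

play_rows(commands=[0,0,0.005,0,0,0,0,0,0,0.003,0,0,0,0,0,0,0,0,0,0,0,0,0,0,0,0,0,0,0,0,0,0,0,0,0])

```text
clock: 51.47
tool_pos: [0.4586, -0.1592, 0.0714]
ee_rot: [-3.142, 0.0, -3.115]
wrist_force: [-0.0, 0.1, -2.9]
finger_gap: 0.01
finger_force: 63.5
```

play_rows(commands=[0,0,0.0035,0,0,0,0,0,0,0,0,0,0,0,0,0,0,0,0,0,0,0,0,0,0,0,0,0.35,0,0,0,0,0,0,0.35,0,0,0,0,0,0,0.35,0,0,0,0,0,0,0.35,0,0,-0.01,0,0,0,0.35,0,0,-0.01,0,0,0,0.35,0,0,-0.02,0,0,0,0.35,0,0,-0.03,0,0,0,0.35,0,0,-0.05,0,0,0,0.35,0,0,-0.05,0,0,0,0,0,0,-0.05,0,0,0,0,0,0,-0.05,0,0,0,0,0,0,-0.05,0,0,0,0,0,0,-0.05,0,0,0,0,0,0,0,0,0,0,0])

```text
clock: 52.97
tool_pos: [0.4602, -0.1598, 0.2974]
ee_rot: [-3.137, 0.008, -3.115]
wrist_force: [-0.1, 0.2, 1.0]
finger_gap: 0.0
finger_force: 0.0
```

```bash
python3 - <<'E'
from h import *
look()
# lid free edge: from first scene/top pictures by angle search: project candidate corners
h=np.array([.5258,-.2673,.076]); a=np.radians(-88.47); ux=np.array([np.cos(a),np.sin(a),0]); uy=np.array([-np.sin(a),np.cos(a),0])
s=cam("scene")
for th in(2.2,2.25,2.3,2.35,2.4):
    e=h+.150*(-ux*np.cos(th)+np.array([0,0,np.sin(th)])); print(th,e.round(3),w2p(s,e-.106*uy).round(0),w2p(s,e+.106*uy).round(0))
go(.5258,-.40,.30,181.5)
E
```

```text
box [ 0.459 -0.16   0.295]
boxgreen xy [ 0.5242 -0.1886] L [0.126 0.193] yaw 179.6
stamp xy [ 5.032e-01 -3.000e-04] L [0.046 0.046] yaw 89.7
2.2 [ 0.528 -0.356  0.197] [ 62. 251.] [121. 339.]
2.25 [ 0.528 -0.361  0.193] [ 59. 255.] [118. 344.]
2.3 [ 0.528 -0.367  0.188] [ 56. 259.] [115. 348.]
2.35 [ 0.529 -0.373  0.183] [ 54. 263.] [112. 352.]
2.4 [ 0.529 -0.378  0.177] [ 52. 267.] [110. 357.]
pose [ 0.4587 -0.1592  0.2924] yaw -178.5 rpy [-3.140e+00  2.000e-03 -3.115e+00] F [-0.8 -0.5 -0.1] gap 0.0002 t 53.1
 turn wz total 0.0000 (1 rows) | xy in old frame [-0.1012 -0.4041  0.0007] | in new frame [-0.1013 -0.4041  0.0007] rows 7 | tool dz -0.0126
```

```bash
python3 - <<'E'
from h import *
go(.529,-.410,.182,181.5)
def K(t):
    d=np.array([np.cos(t),np.sin(t)]);n=np.array([-np.sin(t),np.cos(t)])
    e=.15*d+.007*n; k=.136*d+.007*n
    return np.array([min(k[0],e[0] if t>1.57 else 9)-.0145, k[1]+.076+.014])
T=np.linspace(2.33,0,25); P=np.array([K(t) for t in T]); print(P[0],P[-1])
print((np.diff(P,axis=0)*[1,-1]/.6).round(4).tolist())
E
```

```text
pose [ 0.4587 -0.1592  0.2924] yaw -178.5 rpy [-3.140e+00  2.000e-03 -3.115e+00] F [-0.8 -0.5 -0.1] gap 0.0002 t 53.1
 turn wz total 0.0000 (1 rows) | xy in old frame [-0.1061 -0.4209  0.0007] | in new frame [-0.1061 -0.4209  0.0007] rows 7 | tool dz 0.1841
[-0.12282929  0.18383387] [0.1215 0.097 ]
[[0.0176, -0.0152], [0.0192, -0.0136], [0.0205, -0.0118], [0.0217, -0.01], [0.0227, -0.008], [0.0234, -0.006], [0.0239, -0.0039], [0.0238, -0.0018], [0.022, 0.0003], [0.0219, 0.0025], [0.0215, 0.0046], [0.021, 0.0066], [0.0203, 0.0086], [0.0193, 0.0106], [0.0182, 0.0124], [0.0169, 0.0141], [0.0155, 0.0157], [0.0139, 0.0171], [0.0122, 0.0184], [0.0103, 0.0195], [0.0084, 0.0204], [0.0064, 0.0211], [0.0043, 0.0216], [0.0022, 0.0219]]
```

play_rows(commands=[-0.0088,-0.0351,0,0,0,0,0,-0.0088,-0.0351,0,0,0,0,0,-0.0088,-0.0351,0,0,0,0,0,-0.0088,-0.0351,0,0,0,0,0,-0.0088,-0.0351,0,0,0,0,0,-0.0088,-0.0351,0,0,0,0,0,-0.0088,-0.0351,0,0,0,0,0,-0.0088,-0.0351,0,0,0,0,0,-0.0088,-0.0351,0,0,0,0,0,-0.0088,-0.0351,0,0,0,0,0,-0.0088,-0.0351,0,0,0,0,0,-0.0088,-0.0351,0,0,0,0,0,0,0,0,0,0,0,0,0,0,0.04,0,0,0,0,0,0,0.04,0,0,0,0,0,0,0.04,0,0,0,0,0,0,0.04,0,0,0,0,0,0,0.024,0,0,0,0,0,0,0,0,0,0,0,0,0,0,0,0,0,0])

```text
clock: 54.73
tool_pos: [0.5281, -0.4094, 0.1799]
ee_rot: [3.14, -0.002, -3.115]
wrist_force: [0.8, -0.6, 0.1]
finger_gap: 0.0003
finger_force: 0.0
```

play_rows(commands=[0,0.016,0,0,0,0,0,0,0.016,-0.003,0,0,0,0,0,0.0176,-0.0152,0,0,0,0,0,0.0192,-0.0136,0,0,0,0,0,0.0205,-0.0118,0,0,0,0,0,0.0217,-0.01,0,0,0,0,0,0.0227,-0.008,0,0,0,0,0,0.0234,-0.006,0,0,0,0,0,0.0239,-0.0039,0,0,0,0,0,0.0238,-0.0018,0,0,0,0,0,0.022,0,0,0,0,0,0,0.0219,0.0025,0,0,0,0,0,0.0215,0.0046,0,0,0,0,0,0.021,0.0066,0,0,0,0,0,0.0203,0.0086,0,0,0,0,0,0.0193,0.0106,0,0,0,0,0,0.0182,0.0124,0,0,0,0,0,0,0,0,0,0,0])

```text
clock: 56.23
tool_pos: [0.5223, -0.1985, 0.1956]
ee_rot: [3.14, -0.003, -3.114]
wrist_force: [-0.3, 0.9, -0.4]
finger_gap: -0.0
finger_force: 0.0
```

```bash
python3 - <<'E'
from h import *
go(.5258,-.2,.097,181.5)
s=cam("scene"); cv2.imwrite("pics/lid1.png",cv2.resize(s["color"][150:400,30:330],None,fx=2,fy=2))
E
```

```text
pose [ 0.5223 -0.1985  0.1956] yaw -178.4 rpy [ 3.140e+00 -3.000e-03 -3.114e+00] F [-0.3  0.9 -0.4] gap -0.0 t 56.2
 turn wz total 0.0004 (1 rows) | xy in old frame [-0.0058 -0.0027 -0.    ] | in new frame [-0.0058 -0.0027 -0.    ] rows 1 | tool dz 0.1643
```

View pics/lid1.png

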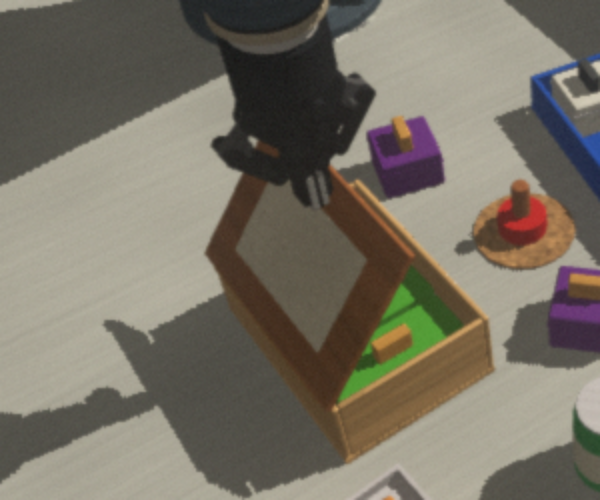

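play_rows(commands=[0,0.0169,0.0141,0,0,0,0,0,0.0155,0.0157,0,0,0,0,0,0.0139,0.0171,0,0,0,0,0,0.0122,0.0184,0,0,0,0,0,0.0103,0.0195,0,0,0,0,0,0.0084,0.0204,0,0,0,0,0,0.0064,0.0211,0,0,0,0,0,0.0043,0.0216,0,0,0,0,0,0.0022,0.0219,0,0,0,0,0,0,0,0,0,0,0,0,0,0,0,0,0,0])

```text
clock: 57.2
tool_pos: [0.5215, -0.1461, 0.0972]
ee_rot: [3.142, -0.0, -3.115]
wrist_force: [-12.7, 4.3, 32.3]
finger_gap: -0.0001
finger_force: 16.5
```

play_rows(commands=[0,0,0.001,0,0,0,0,0,0,0,0,0,0,0])

```text
clock: 57.37
tool_pos: [0.5215, -0.1461, 0.0971]
ee_rot: [3.142, -0.0, -3.115]
wrist_force: [-13.5, 3.9, 38.8]
finger_gap: -0.0001
finger_force: 19.6
```

play_rows(commands=[0,0,-0.01,0,0,0,0,0,0,-0.03,0,0,0,0,0,0,-0.05,0,0,0,0,0,0,-0.05,0,0,0,0,0,0,-0.05,0,0,0,0,0,0,-0.05,0,0,0,0,-0.04,0,0,0,0,0,0,-0.04,0.02,0,0,0,0,0,-0.04,0.02,0,0,0,0,0,-0.04,0.02,0,0,0,0,0,-0.04,0.02,0,0,0,0,0,-0.04,0.02,0,0,0,0,0,0,0,0,0,0,0,0,0,0,0,0,0,0,0])

```text
clock: 58.53
tool_pos: [0.6642, -0.0818, 0.2372]
ee_rot: [3.141, -0.002, -3.114]
wrist_force: [-0.2, 0.2, -0.6]
finger_gap: 0.0
finger_force: 0.0
```

```bash
python3 - <<'E'
from h import *
print(ctrl.sense()["tool_pos"],ctrl.sense()["wrist_force"])
t=look(); s=cam("scene"); cv2.imwrite("pics/end.png",np.hstack([cv2.resize(s["color"][150:400,60:310],(400,400)),cv2.resize(t["color"][150:400,290:540],(400,400))]))
E
```

```text
[ 0.66418918 -0.08176998  0.23719476] [-0.24205778  0.15506254 -0.59104846]
box [ 0.664 -0.082  0.238]
stamp xy [0.5073 0.0128] L [0.044 0.021] yaw 166.4
```

View pics/end.png

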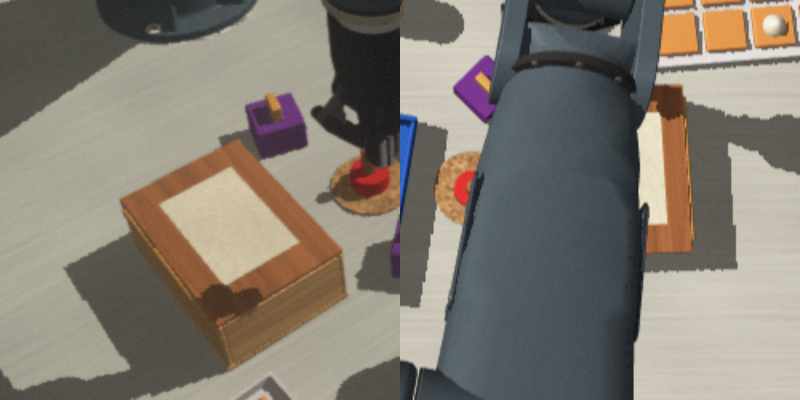

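The lid lies flat on the rim; it stopped stiffly at tip height 83 mm, which is the shut height. The stamp is centred on its mat and the arm is clear.

```bash
python3 -c "
from plant import ctrl
print(ctrl.hand_in())"
```

```text
the job is handed in; nothing more can be done
None
```

I moved the stamp to the mat and packed the long green tin and all four square green tins flat in the box. I then pushed the lid shut and handed the job in at about 59 s of the 210 s allowed. The stamp was knocked to the mat's edge partway through, so I re-centred it there. The hand-in returned no verdict.

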